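# Get the mouse out from behind the blue bottles

## Task

The white computer mouse is shut in behind the three blue bottles on the wooden board: first move all three bottles onto the grey felt mat, then lay the mouse centred and lengthwise (either way round) on its charging pad, and only then stand each bottle back on the board, centred on the coaster that has the colour of its stopper (they may have been muddled before). Set everything down gently and upright, and leave the little green vase where it is.

Things in the scene. Friction and masses are not known exactly. Their poses are not given: they have to be found in the camera images.
- bottle_red: loose cobalt-blue bottle with a red stopper, 152 mm tall, about 0.25 kg; body 58 mm across up to 82 mm, shoulder narrowing to a neck 26 mm across from 104 to 136 mm, then the red stopper, 28 mm across, 136 to 152 mm. Origin: centre of its underside; z up. Round, so its yaw means nothing. At the start it stands on some coaster, not always its own
- bottle_yellow: loose cobalt-blue bottle with a yellow stopper, 152 mm tall, about 0.25 kg; body 58 mm across up to 82 mm, shoulder narrowing to a neck 26 mm across from 104 to 136 mm, then the yellow stopper, 28 mm across, 136 to 152 mm. Origin: centre of its underside; z up. Round, so its yaw means nothing. At the start it stands on some coaster, not always its own
- bottle_white: loose cobalt-blue bottle with a white stopper, 152 mm tall, about 0.25 kg; body 58 mm across up to 82 mm, shoulder narrowing to a neck 26 mm across from 104 to 136 mm, then the white stopper, 28 mm across, 136 to 152 mm. Origin: centre of its underside; z up. Round, so its yaw means nothing. At the start it stands on some coaster, not always its own
- coaster_red: fixed round red coaster, 72 mm across, 5 mm thick, on the board, where the bottle with the red stopper belongs. Origin: centre of its underside, so a bottle on it stands 5 mm above the origin. The three coasters lie in a row 80 mm apart along the front of the board (fixed, wooden, 270 x 210 mm, 12 mm thick)
- coaster_yellow: fixed round yellow coaster, 72 mm across, 5 mm thick, on the board, where the bottle with the yellow stopper belongs. Origin: centre of its underside, so a bottle on it stands 5 mm above the origin. The three coasters lie in a row 80 mm apart along the front of the board (fixed, wooden, 270 x 210 mm, 12 mm thick)
- coaster_white: fixed round white coaster, 72 mm across, 5 mm thick, on the board, where the bottle with the white stopper belongs. Origin: centre of its underside, so a bottle on it stands 5 mm above the origin. The three coasters lie in a row 80 mm apart along the front of the board (fixed, wooden, 270 x 210 mm, 12 mm thick)
- mouse: loose white computer mouse, 104 mm long (its x, nose with black wheel at +x), 58 mm wide (its y), 34 mm high, 0.1 kg; sides upright from about 8 to 16 mm height. Origin: centre of its underside; z up. It starts lengthwise behind the row of bottles, 12 mm from them (no finger fits between). Behind it, 50 mm clear, the board's rear lip stands 30 mm above the board
- pad: fixed grey charging pad, 130 mm long (its x), 85 mm wide (its y), 8 mm thick, dark centre and a green light at one end, on the desk to the left or right of the board. Origin: centre of its underside; the mouse goes on its middle, 8 mm above the origin
- mat: fixed light-grey felt mat, 250 mm long (its x), 120 mm wide (its y), 4 mm thick, on the desk on the other side of the board. Origin: centre of its underside. It has room for three bottles in a row along its x, about 75 mm apart; only the bottles' centres need to be over it
- vase: loose small green vase, 40 mm across, 95 mm tall, at the rear left corner of the board, 90 mm or more from the mouse's centre. Not to be moved. Origin: centre of its underside. Other things on the desk: notebook, stapler, sticky notes, eraser (under 45 mm high, clear of the places named); taller ones only at the far edge and sides (x above 0.75 or |y| above 0.4)
Mind the look-alikes: they are no part of the job. Leave any orange look-alike of the bottle_white alone. There is more than one size of the mouse; the job needs the smaller.

How it is judged:
By the outcome, as a careful person would: the job done as asked, in the order asked, and still so for the second after the job is handed in, with the robot touching nothing.
It also fails if it takes over 144 s, if anything falls off the work surface, if the arm or the gripper's body presses on something with over 40 N, if the wrist force passes 120 N, or if a joint passes its speed limit or range.

## Robot

A 7-joint arm with a two-finger parallel gripper is mounted at the origin on the work surface. World frame = base frame: x ahead of the robot, y to its left, z up, the work surface at z = 0. Lengths are in m, angles in rad, forces in N, time in s.
With the tool pointing down it reaches from about 0.4 to 0.875 m from the base axis. Payload 19.3 kg.
Tool frame: the origin (TCP) lies midway between the tips of the shut fingers; the grasp point (between the pads) lies bot.pinch_z behind it (bot.pinch_z is the distance from the TCP to the grasp point, in m); z points along the fingers, y is the line along which they close (so a half turn about z gives the same grasp; the last joint's range is limited). The gripper opens to 85 mm and grips with 20 to 120 N. Pads are 22 mm wide; open, the fingers measure 114 mm over their backs; the gripper's body (76 mm by 85 mm) begins 54 mm behind the grasp point. The pads swing forward as they close: fully open they stand 13 mm farther back than shut.
Start: joints at [1.053, 0.521, -0.036, 1.599, 0.021, 1.021, -0.113], TCP at [0.271, -0.563, 0.209] pointing down, gripper open.
Joint ranges: [-2.91, 2.91], [-0.3, 2.13], [-1.5, 1.42], [0.17, 2.43], [-1.26, 4.41], [0.16, 1.93], [-2.52, 2.52]. Speed limits (rad/s): [1.89, 1.89, 2.39, 2.39, 3.01, 3.01, 3.01].

## Interface

Orientations are given as [roll, pitch, yaw] about the fixed x, y, z axes, in that order (R = Rz(yaw) Ry(pitch) Rx(roll)).
In Python, from workcell import readout, grab_frame, camera_info, workorder, bot gives the robot as it stands. The module is installed in compiled form; this text tells all that it offers.
- The arm moves only by the tool drive_tool, never from a script. Its argument "targets" is a list of rows, each an object of numbers: "dx", "dy", "dz": the shift along the tool's x, y, z as a fraction of full scale; "yaw": the turn about the tool's z as a fraction of full scale; "fingers": the closure, from 0 (fully open) to 1 (shut). In form: [{"dx": .., "dy": .., "dz": .., "yaw": .., "fingers": ..}, ...]. A call has 1 to 20 rows; each row shifts and turns the commanded pose from where the row before left it, along the tool's axes as they then stand; what a row does not reach is not made up. Full scale, the value 1, is 0.1 m for a shift and 90 degrees for a turn. A row lasts 1/10 s, in which the tool goes at most 50 mm and 8.59 degrees, less where a joint would pass 70% of its speed; a pose out of reach is approached as far as the arm can. A call with a number of a shift or a turn outside -1 to 1 is refused whole. A call with a gripper value outside its range is refused whole. The fingers move at their own pace and stop on an object; "squeeze" is the grip in N (left out, the last holds). Time passes only in rows, so rows that do not move let the fingers close. It gives the time, the measured TCP pose, the force, the opening and the grip force at its end, in the units of the state.
- readout.observe(): the state, without advancing time (a new reading comes with each control period).
- grab_frame(name): name is "side" or "top"; returns the picture (480x640x3 uint8, blue, green, red); there is no depth.
- camera_info(name): a dict with "fx", "fy", "cx", "cy" (pixels), "T" (4x4, takes a point from camera to world coordinates). Camera axes: x right, y up, looking along -z (the intrinsics and any distortion apply to the point x, -y, -z); pixel columns grow to the right and rows downward; lengths in m; the calibration is good to about 2 mm. A picture is of the moment at which its call begins. camera_info takes no time and is no camera call.
- workorder.job_done(): hands the job in; it is judged then, once.
The state is a dict: "clock": time; "qpos": joint angles; "qd": joint speeds; "joint_efforts": joint torques, N m; "position": TCP position; "tool_rot": TCP orientation; "force": force on the tool from outside, world axes, zero at the start; "moment": the same for the moment, N m; "grip_width": finger opening in m; "finger_force": force on a finger pad.
Only numpy, scipy, OpenCV 4.12 (cv2) and the standard library are available. Lean on these libraries where they do the work, as an engineer would, in place of code of your own. Each camera call takes 0.05 s, during which the arm holds its last target. There are 200 camera calls.

## Working session

There is one attempt and no reset: what is moved stays moved. The work goes in short steps, Python scripts to look and compute and a tool call to move; the robot and the scene stay as the last step left them, time stands still between calls to the robot, and variables do not carry over. Pictures are saved under pics/ and viewed, at most 14 in all, crops included, and the job is handed in when it is done.

Besides the shell and the picture viewer there is one more tool, called after ">>>" by a JSON object that holds its "api" and its "payload", one argument or row to a line. drive_tool: Moves the arm, as the interface text tells. Shift numbers are shares of 0.1 m and turn numbers shares of 90 degrees, none past 1 either way. Its arguments: {"type":"object","properties":{"targets":{"type":"array","items":{"type":"object","properties":{"dx":{"type":"number","minimum":-1,"maximum":1},"dy":{"type":"number","minimum":-1,"maximum":1},"dz":{"type":"number","minimum":-1,"maximum":1},"yaw":{"type":"number","minimum":-1,"maximum":1},"fingers":{"type":"number"}}}},"squeeze":{"type":"number"}},"required":["targets"]}

```bash
mkdir -p pics; python3 - <<'E'
from workcell import readout, grab_frame, camera_info, bot
import cv2
for n in("side","top"):
    cv2.imwrite(f"pics/{n}0.png",grab_frame(n)); print(n,camera_info(n))
print(readout.observe(),bot.pinch_z)
E
```

```text
side {'fx': 581.8391717020759, 'fy': 581.8391717020759, 'cx': 325.90961316283745, 'cy': 236.14136011770378, 'T': array([[-0.78754204,  0.40087148, -0.46805938,  0.01136865],
       [-0.61603918, -0.53247698,  0.580486  ,  0.66918626],
       [-0.01653057,  0.74550005,  0.66630055,  0.86263906],
       [ 0.        ,  0.        ,  0.        ,  1.        ]])}
top {'fx': 591.113202896112, 'fy': 591.113202896112, 'cx': 320.9045841781363, 'cy': 241.93804802399882, 'T': array([[-0.01395492,  0.99567878, -0.09180976,  0.42317897],
       [-0.9997012 , -0.01205029,  0.02126721, -0.03025469],
       [ 0.02006898,  0.09207911,  0.99554943,  1.3858466 ],
       [ 0.        ,  0.        ,  0.        ,  1.        ]])}
{'clock': 0.1, 'qpos': array([ 1.05277804,  0.52198275, -0.03627444,  1.59995351,  0.02119625,
        1.02109731, -0.11279697]), 'qd': array([ 4.08014692e-04, -3.44112610e-03, -1.67387020e-03, -1.81560056e-03,
       -5.16141762e-04, -1.54195010e-03, -1.97768711e-05]), 'joint_efforts': array([ 3.72334311e-03, -9.28490496e+01,  1.98401526e+00, -3.70528471e+01,
        1.80700142e-02,  5.52860816e-03,  6.70574423e-05]), 'position': array([ 0.2704222 , -0.56310263,  0.20836534]), 'tool_rot': array([-3.14054080e+00,  9.71492424e-05,  4.47762519e-01]), 'force': array([-0.33588845, -0.85165417,  0.00265598]), 'moment': array([ 0.04573256, -0.00274546,  0.01397454]), 'finger_force': 0.0, 'grip_width': 0.08540043905956285} 0.0187
```

View pics/top0.png

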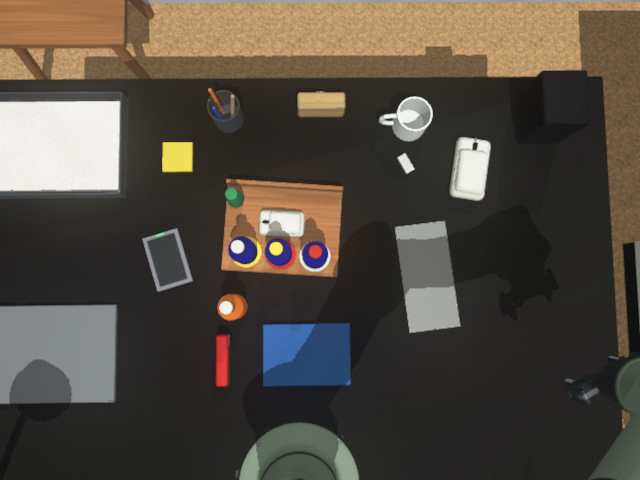

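View pics/side0.png

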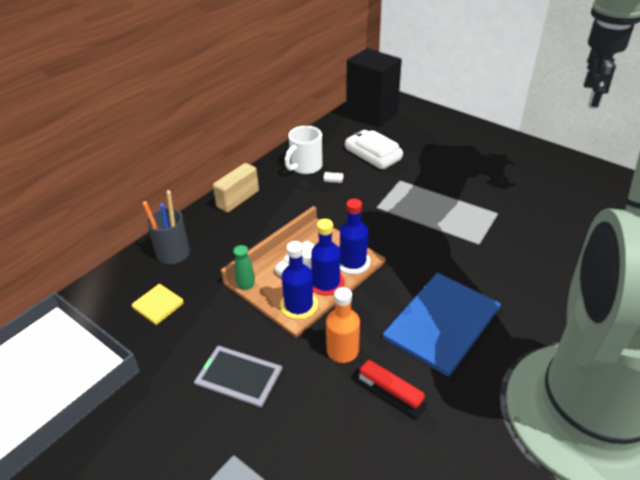

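The top view shows three bottles: white stopper at (237,247) on yellow, yellow at (276,248) on red, red at (315,252) on white. The small mouse is at (281,223), the pad at (167,259), the mat at (428,276) and the orange decoy at (231,307). The side view agrees.

```bash
cat > h.py <<'E'
import numpy as np, cv2
from workcell import camera_info, grab_frame
CI={n:camera_info(n) for n in("side","top")}
def ray(n,p):
    c=CI[n]; d=np.array([(p[0]-c["cx"])/c["fx"],-(p[1]-c["cy"])/c["fy"],-1.])
    return c["T"][:3,3], c["T"][:3,:3]@d
def plane(n,p,z):
    o,d=ray(n,p); return o+d*(z-o[2])/d[2]
def proj(n,P):
    c=CI[n]; q=c["T"][:3,:3].T@(np.asarray(P)-c["T"][:3,3]); return np.array([c["cx"]-c["fx"]*q[0]/q[2],c["cy"]+c["fy"]*q[1]/q[2]])
def tri(pt,ps):
    (o1,d1),(o2,d2)=ray("top",pt),ray("side",ps)
    s=np.linalg.lstsq(np.c_[d1,-d2],o2-o1,rcond=None)[0]
    a,b=o1+d1*s[0],o2+d2*s[1]; return (a+b)/2,np.linalg.norm(a-b)
R={"red":[((0,150,90),(8,255,255)),((172,150,90),(180,255,255))],"yellow":[((22,120,90),(36,255,255))],"white":[((0,0,130),(180,60,255))],
 "blue":[((105,150,40),(130,255,255))],"dark":[((0,0,0),(180,255,60))],"grey":[((0,0,70),(180,70,255))],"orange":[((6,180,110),(17,255,255))]}
def blobs(im,col,roi,amin=15):
    x0,y0,x1,y1=roi; h=cv2.cvtColor(im[y0:y1,x0:x1],cv2.COLOR_BGR2HSV)
    m=sum(cv2.inRange(h,*r) for r in R[col])
    cs=cv2.findContours(m,cv2.RETR_EXTERNAL,cv2.CHAIN_APPROX_NONE)[0]
    return sorted([c+np.array([x0,y0]) for c in cs if cv2.contourArea(c)>=amin],key=cv2.contourArea,reverse=True)
def cen(c):
    m=cv2.moments(c); return np.array([m["m10"],m["m01"]])/m["m00"]
E
python3 - <<'E'
from h import *
np.set_printoptions(precision=4,suppress=True)
T,S=cv2.imread("pics/top0.png"),cv2.imread("pics/side0.png")
for n,im,roi in(("top",T,(215,175,350,290)),("side",S,(220,190,390,335))):
    for c in("red","yellow","white"):
        for b in blobs(im,c,roi): print(n,c,cen(b),cv2.contourArea(b),cv2.boundingRect(b))
for nm,n,im,roi in(("pad","top",T,(135,215,200,300)),("pad","side",S,(185,335,290,415)),("mat","top",T,(385,210,470,340)),("mat","side",S,(370,175,505,245))):
    b=blobs(im,"grey",roi)[0]; e=.02*cv2.arcLength(cv2.convexHull(b),True)
    print(nm,n,cen(b),cv2.minAreaRect(b),cv2.approxPolyDP(cv2.convexHull(b),e,True)[:,0].tolist())
v=np.hstack([cv2.resize(T[170:290,210:350],None,fx=3,fy=3,interpolation=2),cv2.resize(S[200:320,225:350],None,fx=3,fy=3,interpolation=2)])
cv2.imwrite("pics/c1.png",v); print(v.shape)
E
```

```text
top red [285.2089 260.1703] 138.0 (265, 241, 31, 29)
top red [314.8466 251.2399] 119.5 (309, 245, 13, 14)
top yellow [253.2744 254.9023] 124.5 (234, 237, 28, 31)
top yellow [275.7048 248.0435] 122.5 (269, 242, 14, 13)
top white [281.2677 222.7233] 1026.5 (259, 210, 46, 27)
top white [237.056  246.3396] 134.0 (231, 240, 13, 14)
top white [313.372  262.5206] 133.5 (299, 245, 32, 27)
side red [353.8749 205.0347] 182.5 (346, 198, 17, 15)
side red [323.3016 292.2857] 63.0 (314, 288, 20, 8)
side red [341.9282 281.0974] 32.5 (337, 274, 8, 14)
side yellow [324.9158 225.415 ] 196.0 (317, 218, 17, 17)
side yellow [300.6658 310.6614] 191.5 (281, 295, 37, 24)
side white [295.6717 254.1811] 566.0 (275, 241, 40, 35)
side white [342.8768 295.5819] 238.0 (334, 287, 18, 18)
side white [356.7569 267.4164] 162.5 (340, 254, 31, 20)
side white [384.8855 203.2863] 113.5 (377, 192, 13, 19)
pad top [167.1215 259.8888] ((166.92202758789062, 259.57342529296875), (56.41597366333008, 37.834144592285156), 73.3007583618164) [[177, 228], [192, 281], [157, 291], [142, 238]]
pad side [238.9872 375.509 ] ((237.71044921875, 374.3986511230469), (80.03919219970703, 47.570465087890625), 19.29004669189453) [[217, 345], [282, 366], [261, 407], [194, 384]]
mat top [427.0434 276.5449] ((427.2596740722656, 276.2572937011719), (108.11433410644531, 52.09300994873047), 82.14668273925781) [[444, 220], [460, 326], [409, 332], [395, 227]]
mat side [438.6665 211.5085] ((436.9434814453125, 210.1583709716797), (117.58319854736328, 37.467872619628906), 19.653823852539062) [[376, 206], [402, 180], [498, 214], [476, 244]]
(360, 795, 3)
```

View pics/c1.png

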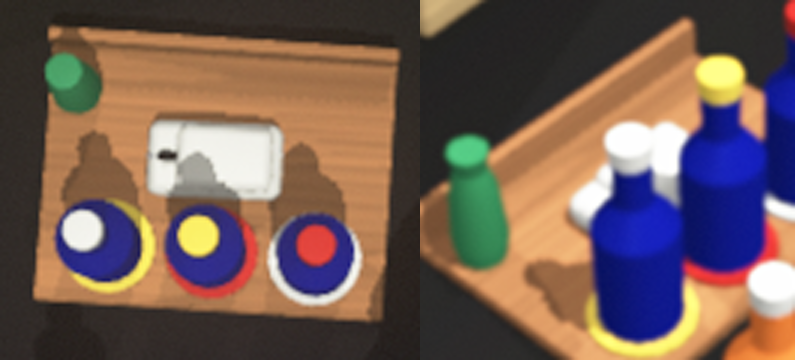

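The crop confirms white/yellow/red stoppers on yellow/red/white coasters. The mouse's nose (wheel) points left, and it is clear of the bottles in the top view.

```bash
python3 - <<'E'
from h import *
np.set_printoptions(precision=4,suppress=True)
T,S=cv2.imread("pics/top0.png"),cv2.imread("pics/side0.png")
for n,a,b in(("red",(314.85,251.24),(353.9,205)),("yellow",(275.7,248.0),(324.9,225.4)),("white",(237.06,246.34),(294.7,249.3))):
    print("stopper",n,tri(a,b), "plane.163",plane("top",a,.163))
roi=(215,175,350,290)
for c,i in(("red",0),("yellow",0),("white",2)):
    b=blobs(T,c,roi)[i]; q=np.array([plane("top",p,.017)[:2] for p in b[:,0]]).astype(np.float32)
    print("coaster",c,cv2.minEnclosingCircle(q))
for nm,z,a,b in(("pad",.008,[[177,228],[192,281],[157,291],[142,238]],[[217,345],[194,384],[261,407],[282,366]]),("mat",.004,[[444,220],[460,326],[409,332],[395,227]],[[402,180],[498,214],[476,244],[376,206]])):
    q=[]
    for i in a: q.append(plane("top",i,z))
    q=np.array(q); print(nm,q[:,:2].tolist(),"mid",q.mean(0),"edges",np.linalg.norm(q-np.roll(q,-1,0),axis=1), "ang",np.degrees(np.arctan2(*(q[0]-q[1])[[1,0]])))
    print("  tri centre", tri(np.mean(a,0),np.mean(b,0)))
    r=np.array([plane("side",i,z) for i in b]); print("  side",r[:,:2].tolist(),r.mean(0))
b=blobs(T,"white",roi)[0]; r=cv2.minAreaRect(b); print("mouse",r,plane("top",r[0],.028))
for s in((-.11,.11)): pass
print("vase",plane("top",(232,193),.107),"orange", plane("top",(226,308),.15),"decoy base",tri((226,308),(342.9,296)))
E
```

```text
stopper red (array([ 0.5163, -0.0439,  0.1621]), np.float64(0.0011276418811759148)) plane.163 [ 0.5167 -0.0435  0.163 ]
stopper yellow (array([0.5239, 0.0371, 0.1623]), np.float64(0.0015832671098391458)) plane.163 [0.5245 0.0375 0.163 ]
stopper white (array([0.5287, 0.1175, 0.1592]), np.float64(0.0012464771000276474)) plane.163 [0.5289 0.1174 0.163 ]
coaster red ((0.5232046842575073, 0.03564344346523285), 0.03625468909740448)
coaster yellow ((0.5286783576011658, 0.1137457862496376), 0.03543790802359581)
coaster white ((0.5169211626052856, -0.0441109836101532), 0.03645152971148491)
pad [[0.5869923338753198, 0.2759144082797895], [0.46297510566889616, 0.2402918387784121], [0.44098821016726814, 0.32068418546768], [0.5644950755729777, 0.3568311780498814]] mid [0.5139 0.2984 0.008 ] edges [0.129  0.0833 0.1287 0.084 ] ang 16.026123391273302
  tri centre (array([ 0.5139,  0.3002, -0.0002]), np.float64(0.0006010344886924119))
  side [[0.586823069758827, 0.27997428081799314], [0.5577885874806254, 0.36273221225106883], [0.4353144527931096, 0.3253492993825979], [0.461614939525277, 0.24244804415
[... 160 characters left out ...]
964336], [0.583892125597841, -0.23512869609940265]] mid [ 0.4678 -0.3073  0.004 ] edges [0.2508 0.1201 0.2472 0.1177] ang 6.676519193328076
  tri centre (array([ 0.4654, -0.3094, -0.0017]), np.float64(0.0035696541991674805))
  side [[0.592519800179174, -0.3562752079017919], [0.3458146449317797, -0.37663520353161717], [0.3387249484203099, -0.25451331240461106], [0.5860111591152684, -0.2331294168261825]] [ 0.4658 -0.3051  0.004 ]
mouse ((281.40093994140625, 222.9760284423828), (45.0040168762207, 25.339738845825195), 2.2906100749969482) [0.5935 0.0314 0.028 ]
vase [0.6508 0.1351 0.107 ] orange [0.4021 0.1419 0.15  ] decoy base (array([0.4021, 0.143 , 0.1431]), np.float64(0.0002472443625821477))
```

>>> {"api": "drive_tool", "payload": {
  "targets": [
    {"dz": -0.1,"yaw": -0.0894,"fingers": 0},
    {"dz": -0.15,"yaw": -0.0894,"fingers": 0},
    {"dz": -0.15,"yaw": -0.0894,"fingers": 0},
    {"dz": -0.15,"yaw": -0.0894,"fingers": 0},
    {"dz": -0.15,"yaw": -0.0894,"fingers": 0},
    {"dz": -0.15,"yaw": -0.0894,"fingers": 0},
    {"dz": -0.15,"yaw": -0.0894,"fingers": 0},
    {"dz": -0.1,"yaw": -0.0894,"fingers": 0},
    {"fingers": 0},
    {"fingers": 0}
  ],
  "squeeze": 40
}}

```text
invalid input
```

>>> {"api": "drive_tool", "payload": {
  "targets": [
    {"dx": 0,"dy": 0,"dz": -0.1,"yaw": -0.0894,"fingers": 0}
  ],
  "squeeze": 40
}}

```text
clock: 0.2
position: [0.2704, -0.5626, 0.2175]
tool_rot: [-3.139, -0.0, 0.589]
force: [0.6, 0.4, -0.5]
grip_width: 0.0852
finger_force: 0.0
```

>>> {"api": "drive_tool", "payload": {
  "targets": [
    {"dx": 0,"dy": 0,"dz": -0.15,"yaw": -0.0894,"fingers": 0},
    {"dx": 0,"dy": 0,"dz": -0.15,"yaw": -0.0894,"fingers": 0},
    {"dx": 0,"dy": 0,"dz": -0.15,"yaw": -0.0894,"fingers": 0},
    {"dx": 0,"dy": 0,"dz": -0.15,"yaw": -0.0894,"fingers": 0},
    {"dx": 0,"dy": 0,"dz": -0.15,"yaw": -0.0894,"fingers": 0},
    {"dx": 0,"dy": 0,"dz": -0.15,"yaw": -0.0894,"fingers": 0},
    {"dx": 0,"dy": 0,"dz": -0.1,"yaw": -0.0894,"fingers": 0},
    {"dx": 0,"dy": 0,"dz": 0,"yaw": 0,"fingers": 0},
    {"dx": 0,"dy": 0,"dz": 0,"yaw": 0,"fingers": 0}
  ]
}}

```text
clock: 1.1
position: [0.2703, -0.5633, 0.3182]
tool_rot: [-3.141, -0.001, 1.567]
force: [-0.5, 0.2, -0.9]
grip_width: 0.0853
finger_force: 0.0
```

>>> {"api": "drive_tool", "payload": {
  "targets": [
    {"dx": 0.2,"dy": 0.1,"dz": 0,"yaw": 0,"fingers": 0},
    {"dx": 0.371,"dy": 0.176,"dz": 0,"yaw": 0,"fingers": 0},
    {"dx": 0.371,"dy": 0.176,"dz": 0,"yaw": 0,"fingers": 0},
    {"dx": 0.371,"dy": 0.176,"dz": 0,"yaw": 0,"fingers": 0},
    {"dx": 0.371,"dy": 0.176,"dz": 0,"yaw": 0,"fingers": 0},
    {"dx": 0.371,"dy": 0.176,"dz": 0,"yaw": 0,"fingers": 0},
    {"dx": 0.371,"dy": 0.176,"dz": 0,"yaw": 0,"fingers": 0},
    {"dx": 0.371,"dy": 0.176,"dz": 0,"yaw": 0,"fingers": 0},
    {"dx": 0.371,"dy": 0.176,"dz": 0,"yaw": 0,"fingers": 0},
    {"dx": 0.371,"dy": 0.176,"dz": 0,"yaw": 0,"fingers": 0},
    {"dx": 0.371,"dy": 0.176,"dz": 0,"yaw": 0,"fingers": 0},
    {"dx": 0.371,"dy": 0.176,"dz": 0,"yaw": 0,"fingers": 0},
    {"dx": 0.371,"dy": 0.176,"dz": 0,"yaw": 0,"fingers": 0},
    {"dx": 0.371,"dy": 0.176,"dz": 0,"yaw": 0,"fingers": 0},
    {"dx": 0.2,"dy": 0.1,"dz": 0,"yaw": 0,"fingers": 0},
    {"dx": 0,"dy": 0,"dz": 0,"yaw": 0,"fingers": 0},
    {"dx": 0,"dy": 0,"dz": 0,"yaw": 0,"fingers": 0}
  ]
}}

```text
clock: 2.8
position: [0.5188, -0.041, 0.3181]
tool_rot: [-3.14, -0.0, 1.569]
force: [0.0, 0.0, -0.2]
grip_width: 0.0856
finger_force: 0.0
```

>>> {"api": "drive_tool", "payload": {
  "targets": [
    {"dx": -0.028,"dy": -0.023,"dz": 0.15,"yaw": 0,"fingers": 0},
    {"dx": 0,"dy": 0,"dz": 0.25,"yaw": 0,"fingers": 0},
    {"dx": 0,"dy": 0,"dz": 0.25,"yaw": 0,"fingers": 0},
    {"dx": 0,"dy": 0,"dz": 0.25,"yaw": 0,"fingers": 0},
    {"dx": 0,"dy": 0,"dz": 0.25,"yaw": 0,"fingers": 0},
    {"dx": 0,"dy": 0,"dz": 0.25,"yaw": 0,"fingers": 0},
    {"dx": 0,"dy": 0,"dz": 0.25,"yaw": 0,"fingers": 0},
    {"dx": 0,"dy": 0,"dz": 0.2,"yaw": 0,"fingers": 0},
    {"dx": 0,"dy": 0,"dz": 0.1,"yaw": 0,"fingers": 0},
    {"dx": 0,"dy": 0,"dz": 0,"yaw": 0,"fingers": 0},
    {"dx": 0,"dy": 0,"dz": 0,"yaw": 0,"fingers": 0}
  ]
}}

```text
clock: 3.9
position: [0.5171, -0.0442, 0.1245]
tool_rot: [3.141, 0.0, 1.57]
force: [-0.4, 0.7, 0.4]
grip_width: 0.0853
finger_force: 0.0
```

>>> {"api": "drive_tool", "payload": {
  "targets": [
    {"dx": 0,"dy": 0,"dz": 0,"yaw": 0,"fingers": 0.4},
    {"dx": 0,"dy": 0,"dz": 0,"yaw": 0,"fingers": 0.5},
    {"dx": 0,"dy": 0,"dz": 0,"yaw": 0,"fingers": 0.6},
    {"dx": 0,"dy": 0,"dz": 0,"yaw": 0,"fingers": 0.65},
    {"dx": 0,"dy": 0,"dz": 0,"yaw": 0,"fingers": 0.7},
    {"dx": 0,"dy": 0,"dz": 0,"yaw": 0,"fingers": 0.8},
    {"dx": 0,"dy": 0,"dz": 0,"yaw": 0,"fingers": 1},
    {"dx": 0,"dy": 0,"dz": 0,"yaw": 0,"fingers": 1},
    {"dx": 0,"dy": 0,"dz": 0,"yaw": 0,"fingers": 1},
    {"dx": 0,"dy": 0,"dz": 0,"yaw": 0,"fingers": 1}
  ]
}}

```text
clock: 4.9
position: [0.517, -0.0438, 0.1243]
tool_rot: [3.141, 0.0, 1.571]
force: [-1.8, -0.9, 6.3]
grip_width: 0.0265
finger_force: 38.9
```

>>> {"api": "drive_tool", "payload": {
  "targets": [
    {"dx": 0,"dy": 0,"dz": -0.05,"yaw": 0,"fingers": 1},
    {"dx": 0,"dy": 0,"dz": -0.15,"yaw": 0,"fingers": 1},
    {"dx": 0,"dy": 0,"dz": -0.2,"yaw": 0,"fingers": 1},
    {"dx": 0,"dy": 0,"dz": -0.2,"yaw": 0,"fingers": 1},
    {"dx": -0.1,"dy": 0,"dz": -0.1,"yaw": 0,"fingers": 1},
    {"dx": -0.2,"dy": 0.03,"dz": 0,"yaw": 0,"fingers": 1},
    {"dx": -0.25,"dy": 0.04,"dz": 0,"yaw": 0,"fingers": 1},
    {"dx": -0.25,"dy": 0.04,"dz": 0,"yaw": 0,"fingers": 1},
    {"dx": -0.25,"dy": 0.04,"dz": 0,"yaw": 0,"fingers": 1},
    {"dx": -0.25,"dy": 0.04,"dz": 0,"yaw": 0,"fingers": 1},
    {"dx": -0.25,"dy": 0.04,"dz": 0,"yaw": 0,"fingers": 1},
    {"dx": -0.25,"dy": 0.04,"dz": 0,"yaw": 0,"fingers": 1},
    {"dx": -0.25,"dy": 0.04,"dz": 0,"yaw": 0,"fingers": 1},
    {"dx": -0.25,"dy": 0.03,"dz": 0,"yaw": 0,"fingers": 1},
    {"dx": -0.15,"dy": 0,"dz": 0,"yaw": 0,"fingers": 1},
    {"dx": -0.08,"dy": 0,"dz": 0,"yaw": 0,"fingers": 1},
    {"dx": 0,"dy": 0,"dz": 0,"yaw": 0,"fingers": 1},
    {"dx": 0,"dy": 0,"dz": 0,"yaw": 0,"fingers": 1}
  ]
}}

```text
clock: 6.7
position: [0.551, -0.2957, 0.1939]
tool_rot: [-3.142, -0.001, 1.572]
force: [0.1, -0.0, -1.9]
grip_width: 0.0265
finger_force: 39.7
```

>>> {"api": "drive_tool", "payload": {
  "targets": [
    {"dx": 0,"dy": 0,"dz": 0.1,"yaw": 0,"fingers": 1},
    {"dx": 0,"dy": 0,"dz": 0.2,"yaw": 0,"fingers": 1},
    {"dx": 0,"dy": 0,"dz": 0.2,"yaw": 0,"fingers": 1},
    {"dx": 0,"dy": 0,"dz": 0.15,"yaw": 0,"fingers": 1},
    {"dx": 0,"dy": 0,"dz": 0.1,"yaw": 0,"fingers": 1},
    {"dx": 0,"dy": 0,"dz": 0.03,"yaw": 0,"fingers": 1},
    {"dx": 0,"dy": 0,"dz": 0.02,"yaw": 0,"fingers": 1},
    {"dx": 0,"dy": 0,"dz": 0,"yaw": 0,"fingers": 1},
    {"dx": 0,"dy": 0,"dz": 0,"yaw": 0,"fingers": 1}
  ]
}}

```text
clock: 7.6
position: [0.5513, -0.2969, 0.1145]
tool_rot: [3.141, 0.0, 1.571]
force: [0.4, -0.4, -1.7]
grip_width: 0.0262
finger_force: 39.7
```

>>> {"api": "drive_tool", "payload": {
  "targets": [
    {"dx": 0,"dy": 0,"dz": 0.015,"yaw": 0,"fingers": 1},
    {"dx": 0,"dy": 0,"dz": 0.01,"yaw": 0,"fingers": 1},
    {"dx": 0,"dy": 0,"dz": 0.005,"yaw": 0,"fingers": 1},
    {"dx": 0,"dy": 0,"dz": 0,"yaw": 0,"fingers": 1},
    {"dx": 0,"dy": 0,"dz": 0,"yaw": 0,"fingers": 1}
  ]
}}

```text
clock: 8.1
position: [0.5512, -0.2969, 0.1113]
tool_rot: [3.141, 0.0, 1.571]
force: [-1.5, -0.1, 5.5]
grip_width: 0.0263
finger_force: 40.3
```

>>> {"api": "drive_tool", "payload": {
  "targets": [
    {"dx": 0,"dy": 0,"dz": 0,"yaw": 0,"fingers": 0.6},
    {"dx": 0,"dy": 0,"dz": 0,"yaw": 0,"fingers": 0.5},
    {"dx": 0,"dy": 0,"dz": 0,"yaw": 0,"fingers": 0.3},
    {"dx": 0,"dy": 0,"dz": 0,"yaw": 0,"fingers": 0},
    {"dx": 0,"dy": 0,"dz": 0,"yaw": 0,"fingers": 0},
    {"dx": 0,"dy": 0,"dz": 0,"yaw": 0,"fingers": 0},
    {"dx": 0,"dy": 0,"dz": 0,"yaw": 0,"fingers": 0},
    {"dx": 0,"dy": 0,"dz": -0.1,"yaw": 0,"fingers": 0},
    {"dx": 0,"dy": 0,"dz": -0.25,"yaw": 0,"fingers": 0},
    {"dx": 0,"dy": 0,"dz": -0.3,"yaw": 0,"fingers": 0},
    {"dx": 0,"dy": 0,"dz": -0.25,"yaw": 0,"fingers": 0},
    {"dx": 0,"dy": 0,"dz": -0.1,"yaw": 0,"fingers": 0}
  ]
}}

```text
clock: 9.3
position: [0.5519, -0.297, 0.2141]
tool_rot: [3.138, 0.002, 1.571]
force: [0.5, -0.3, 0.3]
grip_width: 0.0852
finger_force: 0.0
```

>>> {"api": "drive_tool", "payload": {
  "targets": [
    {"dx": 0.15,"dy": -0.03,"dz": 0,"yaw": 0,"fingers": 0},
    {"dx": 0.3,"dy": -0.03,"dz": 0,"yaw": 0,"fingers": 0},
    {"dx": 0.35,"dy": -0.03,"dz": 0,"yaw": 0,"fingers": 0},
    {"dx": 0.35,"dy": -0.03,"dz": 0,"yaw": 0,"fingers": 0},
    {"dx": 0.35,"dy": -0.03,"dz": 0,"yaw": 0,"fingers": 0},
    {"dx": 0.35,"dy": -0.03,"dz": 0,"yaw": 0,"fingers": 0},
    {"dx": 0.35,"dy": -0.03,"dz": 0,"yaw": 0,"fingers": 0},
    {"dx": 0.35,"dy": -0.03,"dz": 0,"yaw": 0,"fingers": 0},
    {"dx": 0.35,"dy": -0.03,"dz": 0,"yaw": 0,"fingers": 0},
    {"dx": 0.27,"dy": 0,"dz": 0,"yaw": 0,"fingers": 0},
    {"dx": 0.17,"dy": 0,"dz": 0,"yaw": 0,"fingers": 0},
    {"dx": 0,"dy": 0,"dz": 0,"yaw": 0,"fingers": 0},
    {"dx": 0,"dy": 0,"dz": 0,"yaw": 0,"fingers": 0}
  ]
}}

```text
clock: 10.6
position: [0.5232, 0.0372, 0.2104]
tool_rot: [-3.141, 0.0, 1.572]
force: [1.1, -0.2, -0.5]
grip_width: 0.0854
finger_force: 0.0
```

>>> {"api": "drive_tool", "payload": {
  "targets": [
    {"dx": 0,"dy": 0,"dz": 0.1,"yaw": 0,"fingers": 0},
    {"dx": 0,"dy": 0,"dz": 0.2,"yaw": 0,"fingers": 0},
    {"dx": 0,"dy": 0,"dz": 0.2,"yaw": 0,"fingers": 0},
    {"dx": 0,"dy": 0,"dz": 0.2,"yaw": 0,"fingers": 0},
    {"dx": 0,"dy": 0,"dz": 0.11,"yaw": 0,"fingers": 0},
    {"dx": 0,"dy": 0,"dz": 0.05,"yaw": 0,"fingers": 0},
    {"dx": 0,"dy": 0,"dz": 0,"yaw": 0,"fingers": 0},
    {"dx": 0,"dy": 0,"dz": 0,"yaw": 0,"fingers": 0.4},
    {"dx": 0,"dy": 0,"dz": 0,"yaw": 0,"fingers": 0.5},
    {"dx": 0,"dy": 0,"dz": 0,"yaw": 0,"fingers": 0.6},
    {"dx": 0,"dy": 0,"dz": 0,"yaw": 0,"fingers": 0.65},
    {"dx": 0,"dy": 0,"dz": 0,"yaw": 0,"fingers": 0.7},
    {"dx": 0,"dy": 0,"dz": 0,"yaw": 0,"fingers": 0.8},
    {"dx": 0,"dy": 0,"dz": 0,"yaw": 0,"fingers": 1},
    {"dx": 0,"dy": 0,"dz": 0,"yaw": 0,"fingers": 1},
    {"dx": 0,"dy": 0,"dz": 0,"yaw": 0,"fingers": 1}
  ]
}}

```text
clock: 12.2
position: [0.524, 0.0373, 0.1253]
tool_rot: [3.141, 0.0, 1.571]
force: [-1.6, 0.7, 7.4]
grip_width: 0.0266
finger_force: 38.9
```

>>> {"api": "drive_tool", "payload": {
  "targets": [
    {"dx": 0,"dy": 0,"dz": -0.05,"yaw": 0,"fingers": 1},
    {"dx": 0,"dy": 0,"dz": -0.15,"yaw": 0,"fingers": 1},
    {"dx": 0,"dy": 0,"dz": -0.2,"yaw": 0,"fingers": 1},
    {"dx": 0,"dy": 0,"dz": -0.2,"yaw": 0,"fingers": 1},
    {"dx": -0.1,"dy": -0.03,"dz": -0.1,"yaw": 0,"fingers": 1},
    {"dx": -0.2,"dy": -0.06,"dz": 0,"yaw": 0,"fingers": 1},
    {"dx": -0.25,"dy": -0.06,"dz": 0,"yaw": 0,"fingers": 1},
    {"dx": -0.25,"dy": -0.06,"dz": 0,"yaw": 0,"fingers": 1},
    {"dx": -0.25,"dy": -0.06,"dz": 0,"yaw": 0,"fingers": 1},
    {"dx": -0.25,"dy": -0.06,"dz": 0,"yaw": 0,"fingers": 1},
    {"dx": -0.25,"dy": -0.06,"dz": 0,"yaw": 0,"fingers": 1},
    {"dx": -0.25,"dy": -0.06,"dz": 0,"yaw": 0,"fingers": 1},
    {"dx": -0.25,"dy": -0.06,"dz": 0,"yaw": 0,"fingers": 1},
    {"dx": -0.25,"dy": -0.06,"dz": 0,"yaw": 0,"fingers": 1},
    {"dx": -0.25,"dy": 0,"dz": 0,"yaw": 0,"fingers": 1},
    {"dx": -0.25,"dy": 0,"dz": 0,"yaw": 0,"fingers": 1},
    {"dx": -0.25,"dy": 0,"dz": 0,"yaw": 0,"fingers": 1},
    {"dx": -0.22,"dy": 0,"dz": 0,"yaw": 0,"fingers": 1},
    {"dx": -0.12,"dy": 0,"dz": 0,"yaw": 0,"fingers": 1},
    {"dx": -0.05,"dy": 0,"dz": 0,"yaw": 0,"fingers": 1}
  ]
}}

```text
clock: 14.2
position: [0.4662, -0.3079, 0.1945]
tool_rot: [-3.141, -0.0, 1.57]
force: [-0.4, 1.0, -4.5]
grip_width: 0.0265
finger_force: 39.9
```

>>> {"api": "drive_tool", "payload": {
  "targets": [
    {"dx": 0,"dy": 0,"dz": 0.1,"yaw": 0,"fingers": 1},
    {"dx": 0,"dy": 0,"dz": 0.2,"yaw": 0,"fingers": 1},
    {"dx": 0,"dy": 0,"dz": 0.2,"yaw": 0,"fingers": 1},
    {"dx": 0,"dy": 0,"dz": 0.15,"yaw": 0,"fingers": 1},
    {"dx": 0,"dy": 0,"dz": 0.1,"yaw": 0,"fingers": 1},
    {"dx": 0,"dy": 0,"dz": 0.03,"yaw": 0,"fingers": 1},
    {"dx": 0,"dy": 0,"dz": 0.02,"yaw": 0,"fingers": 1},
    {"dx": 0,"dy": 0,"dz": 0,"yaw": 0,"fingers": 1},
    {"dx": 0,"dy": 0,"dz": 0,"yaw": 0,"fingers": 1}
  ]
}}

```text
clock: 15.1
position: [0.4673, -0.3069, 0.1154]
tool_rot: [3.141, 0.0, 1.571]
force: [0.6, -0.5, -2.7]
grip_width: 0.0266
finger_force: 39.8
```

Contact expected near 0.1123.

>>> {"api": "drive_tool", "payload": {
  "targets": [
    {"dx": 0,"dy": 0,"dz": 0.015,"yaw": 0,"fingers": 1},
    {"dx": 0,"dy": 0,"dz": 0.01,"yaw": 0,"fingers": 1},
    {"dx": 0,"dy": 0,"dz": 0.005,"yaw": 0,"fingers": 1},
    {"dx": 0,"dy": 0,"dz": 0,"yaw": 0,"fingers": 1},
    {"dx": 0,"dy": 0,"dz": 0,"yaw": 0,"fingers": 1}
  ]
}}

```text
clock: 15.6
position: [0.4672, -0.307, 0.1124]
tool_rot: [3.141, 0.001, 1.571]
force: [-1.6, -0.2, 6.1]
grip_width: 0.0269
finger_force: 40.7
```

>>> {"api": "drive_tool", "payload": {
  "targets": [
    {"dx": 0,"dy": 0,"dz": 0,"yaw": 0,"fingers": 0.6},
    {"dx": 0,"dy": 0,"dz": 0,"yaw": 0,"fingers": 0.5},
    {"dx": 0,"dy": 0,"dz": 0,"yaw": 0,"fingers": 0.3},
    {"dx": 0,"dy": 0,"dz": 0,"yaw": 0,"fingers": 0},
    {"dx": 0,"dy": 0,"dz": 0,"yaw": 0,"fingers": 0},
    {"dx": 0,"dy": 0,"dz": 0,"yaw": 0,"fingers": 0},
    {"dx": 0,"dy": 0,"dz": 0,"yaw": 0,"fingers": 0},
    {"dx": 0,"dy": 0,"dz": -0.1,"yaw": 0,"fingers": 0},
    {"dx": 0,"dy": 0,"dz": -0.25,"yaw": 0,"fingers": 0},
    {"dx": 0,"dy": 0,"dz": -0.3,"yaw": 0,"fingers": 0},
    {"dx": 0,"dy": 0,"dz": -0.25,"yaw": 0,"fingers": 0},
    {"dx": 0,"dy": 0,"dz": -0.1,"yaw": 0,"fingers": 0}
  ]
}}

```text
clock: 16.8
position: [0.4678, -0.3072, 0.2149]
tool_rot: [3.139, 0.002, 1.571]
force: [0.3, -0.4, -0.1]
grip_width: 0.0854
finger_force: 0.0
```

>>> {"api": "drive_tool", "payload": {
  "targets": [
    {"dx": 0.2,"dy": 0.03,"dz": 0,"yaw": 0,"fingers": 0},
    {"dx": 0.35,"dy": 0.06,"dz": 0,"yaw": 0,"fingers": 0},
    {"dx": 0.35,"dy": 0.06,"dz": 0,"yaw": 0,"fingers": 0},
    {"dx": 0.35,"dy": 0.06,"dz": 0,"yaw": 0,"fingers": 0},
    {"dx": 0.35,"dy": 0.06,"dz": 0,"yaw": 0,"fingers": 0},
    {"dx": 0.35,"dy": 0.06,"dz": 0,"yaw": 0,"fingers": 0},
    {"dx": 0.35,"dy": 0.06,"dz": 0,"yaw": 0,"fingers": 0},
    {"dx": 0.35,"dy": 0.06,"dz": 0,"yaw": 0,"fingers": 0},
    {"dx": 0.35,"dy": 0.06,"dz": 0,"yaw": 0,"fingers": 0},
    {"dx": 0.35,"dy": 0.06,"dz": 0,"yaw": 0,"fingers": 0},
    {"dx": 0.35,"dy": 0.045,"dz": 0,"yaw": 0,"fingers": 0},
    {"dx": 0.3,"dy": 0,"dz": 0,"yaw": 0,"fingers": 0},
    {"dx": 0.17,"dy": 0,"dz": 0,"yaw": 0,"fingers": 0},
    {"dx": 0.07,"dy": 0,"dz": 0,"yaw": 0,"fingers": 0},
    {"dx": 0,"dy": 0,"dz": 0,"yaw": 0,"fingers": 0},
    {"dx": 0,"dy": 0,"dz": 0,"yaw": 0,"fingers": 0}
  ]
}}

```text
clock: 18.4
position: [0.5284, 0.116, 0.2118]
tool_rot: [-3.141, 0.001, 1.57]
force: [0.0, -0.1, -0.3]
grip_width: 0.0855
finger_force: 0.0
```

>>> {"api": "drive_tool", "payload": {
  "targets": [
    {"dx": 0.01,"dy": 0,"dz": 0.1,"yaw": 0,"fingers": 0},
    {"dx": 0,"dy": 0,"dz": 0.2,"yaw": 0,"fingers": 0},
    {"dx": 0,"dy": 0,"dz": 0.2,"yaw": 0,"fingers": 0},
    {"dx": 0,"dy": 0,"dz": 0.2,"yaw": 0,"fingers": 0},
    {"dx": 0,"dy": 0,"dz": 0.12,"yaw": 0,"fingers": 0},
    {"dx": 0,"dy": 0,"dz": 0.06,"yaw": 0,"fingers": 0},
    {"dx": 0,"dy": 0,"dz": 0,"yaw": 0,"fingers": 0},
    {"dx": 0,"dy": 0,"dz": 0,"yaw": 0,"fingers": 0.4},
    {"dx": 0,"dy": 0,"dz": 0,"yaw": 0,"fingers": 0.5},
    {"dx": 0,"dy": 0,"dz": 0,"yaw": 0,"fingers": 0.6},
    {"dx": 0,"dy": 0,"dz": 0,"yaw": 0,"fingers": 0.65},
    {"dx": 0,"dy": 0,"dz": 0,"yaw": 0,"fingers": 0.7},
    {"dx": 0,"dy": 0,"dz": 0,"yaw": 0,"fingers": 0.8},
    {"dx": 0,"dy": 0,"dz": 0,"yaw": 0,"fingers": 1},
    {"dx": 0,"dy": 0,"dz": 0,"yaw": 0,"fingers": 1},
    {"dx": 0,"dy": 0,"dz": 0,"yaw": 0,"fingers": 1}
  ]
}}

```text
clock: 20.0
position: [0.5285, 0.1184, 0.1244]
tool_rot: [3.141, -0.0, 1.571]
force: [-1.3, 0.1, 6.0]
grip_width: 0.0264
finger_force: 38.9
```

>>> {"api": "drive_tool", "payload": {
  "targets": [
    {"dx": 0,"dy": 0,"dz": -0.05,"yaw": 0,"fingers": 1},
    {"dx": 0,"dy": 0,"dz": -0.15,"yaw": 0,"fingers": 1},
    {"dx": 0,"dy": 0,"dz": -0.2,"yaw": 0,"fingers": 1},
    {"dx": 0,"dy": 0,"dz": -0.2,"yaw": 0,"fingers": 1},
    {"dx": -0.1,"dy": 0,"dz": -0.1,"yaw": 0,"fingers": 1},
    {"dx": -0.2,"dy": 0,"dz": 0,"yaw": 0,"fingers": 1},
    {"dx": -0.28,"dy": 0,"dz": 0,"yaw": 0,"fingers": 1},
    {"dx": -0.28,"dy": -0.05,"dz": 0,"yaw": 0,"fingers": 1},
    {"dx": -0.28,"dy": -0.1,"dz": 0,"yaw": 0,"fingers": 1},
    {"dx": -0.28,"dy": -0.2,"dz": 0,"yaw": 0,"fingers": 1},
    {"dx": -0.28,"dy": -0.2,"dz": 0,"yaw": 0,"fingers": 1},
    {"dx": -0.28,"dy": -0.2,"dz": 0,"yaw": 0,"fingers": 1},
    {"dx": -0.28,"dy": -0.2,"dz": 0,"yaw": 0,"fingers": 1},
    {"dx": -0.28,"dy": -0.2,"dz": 0,"yaw": 0,"fingers": 1},
    {"dx": -0.28,"dy": -0.2,"dz": 0,"yaw": 0,"fingers": 1},
    {"dx": -0.28,"dy": -0.1,"dz": 0,"yaw": 0,"fingers": 1},
    {"dx": -0.28,"dy": 0,"dz": 0,"yaw": 0,"fingers": 1},
    {"dx": -0.28,"dy": 0,"dz": 0,"yaw": 0,"fingers": 1},
    {"dx": -0.28,"dy": 0,"dz": 0,"yaw": 0,"fingers": 1},
    {"dx": -0.2,"dy": 0,"dz": 0,"yaw": 0,"fingers": 1}
  ]
}}

```text
clock: 22.0
position: [0.3825, -0.2981, 0.1942]
tool_rot: [-3.141, 0.0, 1.569]
force: [0.5, 0.4, -2.3]
grip_width: 0.0263
finger_force: 39.7
```

>>> {"api": "drive_tool", "payload": {
  "targets": [
    {"dx": -0.12,"dy": 0,"dz": 0,"yaw": 0,"fingers": 1},
    {"dx": -0.08,"dy": 0,"dz": 0,"yaw": 0,"fingers": 1},
    {"dx": 0,"dy": 0,"dz": 0,"yaw": 0,"fingers": 1},
    {"dx": 0,"dy": 0,"dz": 0,"yaw": 0,"fingers": 1}
  ]
}}

```text
clock: 22.4
position: [0.3835, -0.3151, 0.1939]
tool_rot: [-3.142, -0.0, 1.572]
force: [-0.7, -0.1, -1.6]
grip_width: 0.0263
finger_force: 39.7
```

>>> {"api": "drive_tool", "payload": {
  "targets": [
    {"dx": 0,"dy": 0,"dz": 0.1,"yaw": 0,"fingers": 1},
    {"dx": 0,"dy": 0,"dz": 0.2,"yaw": 0,"fingers": 1},
    {"dx": 0,"dy": 0,"dz": 0.2,"yaw": 0,"fingers": 1},
    {"dx": 0,"dy": 0,"dz": 0.15,"yaw": 0,"fingers": 1},
    {"dx": 0,"dy": 0,"dz": 0.1,"yaw": 0,"fingers": 1},
    {"dx": 0,"dy": 0,"dz": 0.03,"yaw": 0,"fingers": 1},
    {"dx": 0,"dy": 0,"dz": 0.015,"yaw": 0,"fingers": 1},
    {"dx": 0,"dy": 0,"dz": 0.01,"yaw": 0,"fingers": 1},
    {"dx": 0,"dy": 0,"dz": 0.01,"yaw": 0,"fingers": 1},
    {"dx": 0,"dy": 0,"dz": 0.01,"yaw": 0,"fingers": 1},
    {"dx": 0,"dy": 0,"dz": 0.005,"yaw": 0,"fingers": 1},
    {"dx": 0,"dy": 0,"dz": 0,"yaw": 0,"fingers": 1},
    {"dx": 0,"dy": 0,"dz": 0,"yaw": 0,"fingers": 1}
  ]
}}

```text
clock: 23.7
position: [0.3837, -0.3161, 0.1113]
tool_rot: [3.141, 0.001, 1.571]
force: [-1.5, 0.2, 5.5]
grip_width: 0.0266
finger_force: 40.4
```

Seated. Release, rise, then look.

>>> {"api": "drive_tool", "payload": {
  "targets": [
    {"dx": 0,"dy": 0,"dz": 0,"yaw": 0,"fingers": 0.6},
    {"dx": 0,"dy": 0,"dz": 0,"yaw": 0,"fingers": 0.5},
    {"dx": 0,"dy": 0,"dz": 0,"yaw": 0,"fingers": 0.3},
    {"dx": 0,"dy": 0,"dz": 0,"yaw": 0,"fingers": 0},
    {"dx": 0,"dy": 0,"dz": 0,"yaw": 0,"fingers": 0},
    {"dx": 0,"dy": 0,"dz": 0,"yaw": 0,"fingers": 0},
    {"dx": 0,"dy": 0,"dz": 0,"yaw": 0,"fingers": 0},
    {"dx": 0,"dy": 0,"dz": -0.1,"yaw": 0,"fingers": 0},
    {"dx": 0,"dy": 0,"dz": -0.25,"yaw": 0,"fingers": 0},
    {"dx": 0,"dy": 0,"dz": -0.3,"yaw": 0,"fingers": 0},
    {"dx": 0,"dy": 0,"dz": -0.25,"yaw": 0,"fingers": 0},
    {"dx": 0,"dy": 0,"dz": -0.1,"yaw": 0,"fingers": 0}
  ]
}}

```text
clock: 24.9
position: [0.3842, -0.3162, 0.2137]
tool_rot: [3.139, 0.002, 1.571]
force: [-0.2, 0.2, 0.1]
grip_width: 0.0852
finger_force: 0.0
```

```bash
python3 - <<'E'
from h import *
np.set_printoptions(precision=4,suppress=True)
T,S=grab_frame("top"),grab_frame("side")
cv2.imwrite("pics/top1.png",T);cv2.imwrite("pics/side1.png",S)
roi=(215,175,350,290)
for c in("red","yellow","white"):
    for b in blobs(T,c,roi,80): 
        q=np.array([plane("top",p,.017)[:2] for p in b[:,0]]).astype(np.float32)
        print(c,cv2.minAreaRect(b),plane("top",cen(b),.017),cv2.minEnclosingCircle(q))
    for b in blobs(S,c,(225,190,390,335),80): print(" side",c,cen(b),plane("side",cen(b),.017),cv2.minAreaRect(b))
v=np.hstack([cv2.resize(T[170:290,210:350],None,fx=3,fy=3,interpolation=2),cv2.resize(S[200:320,225:350],None,fx=3,fy=3,interpolation=2)])
cv2.imwrite("pics/c2.png",v)
E
```

```text
red ((280.0, 253.50003051757812), (30.405588150024414, 30.405588150024414), 45.0) [0.5231 0.0357 0.017 ] ((0.5234248042106628, 0.035472091287374496), 0.036478690803050995)
 side red [325.7649 281.0441] [0.5223 0.0392 0.017 ] ((326.5, 281.5), (27.0, 35.0), 90.0)
yellow ((245.75003051757812, 251.25003051757812), (29.698482513427734, 30.405588150024414), 45.0) [0.5295 0.1153 0.017 ] ((0.5294637680053711, 0.11541019380092621), 0.036228980869054794)
 side yellow [298.5829 303.815 ] [0.5267 0.1188 0.017 ] ((298.5, 304.0), (28.0, 37.0), 90.0)
white ((281.16290283203125, 222.91647338867188), (44.4541015625, 25.15584373474121), 2.602562189102173) [0.595  0.0325 0.017 ] ((0.5950959324836731, 0.032740768045186996), 0.05550011247396469)
white ((314.5, 256.0), (30.405588150024414, 30.405588150024414), 45.0) [ 0.5171 -0.0439  0.017 ] ((0.5173690319061279, -0.043997425585985184), 0.03651662915945053)
 side white [300.0808 261.7075] [0.5992 0.0277 0.017 ] ((299.9331359863281, 261.4183044433594), (28.14389991760254, 50.72937774658203), 50.710594177246094)
 side white [352.3052 260.7314] [ 0.5142 -0.0401  0.017 ] ((352.0, 260.5), (25.0, 34.0), 90.0)
 side white [342.8896 295.5855] [0.4713 0.0499 0.017 ] ((342.5, 295.5), (17.0, 17.0), 90.0)
```

View pics/c2.png

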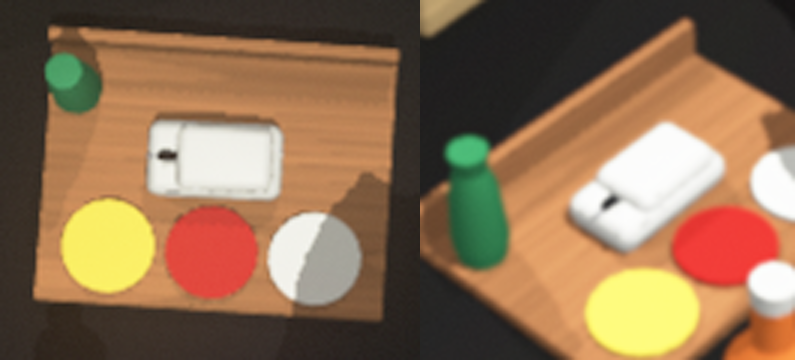

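View pics/side1.png

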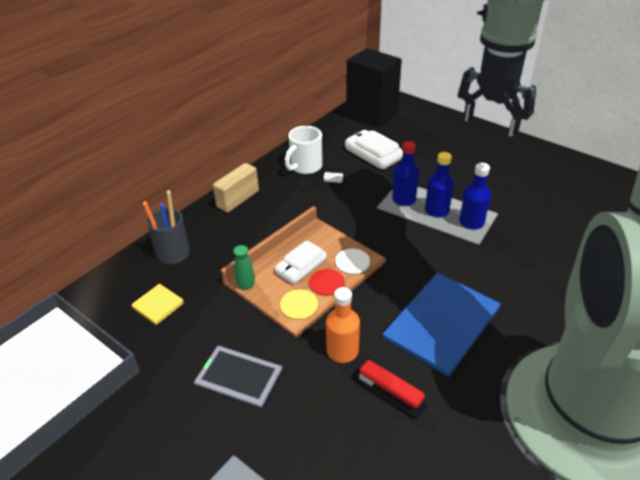

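All three bottles stand upright on the mat. The mouse at crop (215,160) is now free, the coasters are fully visible, and vase and decoy are untouched. I now go to the mouse.

>>> {"api": "drive_tool", "payload": {
  "targets": [
    {"dx": 0.13,"dy": 0.08,"dz": 0,"yaw": 0,"fingers": 0},
    {"dx": 0.27,"dy": 0.16,"dz": 0,"yaw": 0,"fingers": 0},
    {"dx": 0.27,"dy": 0.16,"dz": 0,"yaw": 0,"fingers": 0},
    {"dx": 0.27,"dy": 0.16,"dz": 0,"yaw": 0,"fingers": 0},
    {"dx": 0.27,"dy": 0.16,"dz": 0,"yaw": 0,"fingers": 0},
    {"dx": 0.27,"dy": 0.16,"dz": 0,"yaw": 0,"fingers": 0},
    {"dx": 0.27,"dy": 0.16,"dz": 0,"yaw": 0,"fingers": 0},
    {"dx": 0.27,"dy": 0.16,"dz": 0,"yaw": 0,"fingers": 0},
    {"dx": 0.27,"dy": 0.16,"dz": 0,"yaw": 0,"fingers": 0},
    {"dx": 0.27,"dy": 0.16,"dz": 0,"yaw": 0,"fingers": 0},
    {"dx": 0.27,"dy": 0.16,"dz": 0,"yaw": 0,"fingers": 0},
    {"dx": 0.27,"dy": 0.16,"dz": 0,"yaw": 0,"fingers": 0},
    {"dx": 0.27,"dy": 0.16,"dz": 0,"yaw": 0,"fingers": 0},
    {"dx": 0.13,"dy": 0.08,"dz": 0,"yaw": 0,"fingers": 0},
    {"dx": 0,"dy": 0,"dz": 0,"yaw": 0.044,"fingers": 0},
    {"dx": 0,"dy": 0,"dz": 0,"yaw": 0,"fingers": 0},
    {"dx": 0,"dy": 0,"dz": 0,"yaw": 0,"fingers": 0}
  ]
}}

```text
clock: 26.7
position: [0.591, 0.0336, 0.2103]
tool_rot: [-3.141, 0.001, 1.503]
force: [-0.5, 0.2, 0.8]
grip_width: 0.0851
finger_force: 0.0
```

>>> {"api": "drive_tool", "payload": {
  "targets": [
    {"dx": 0,"dy": 0.01,"dz": 0.15,"yaw": 0,"fingers": 0},
    {"dx": 0,"dy": 0,"dz": 0.3,"yaw": 0,"fingers": 0},
    {"dx": 0,"dy": 0,"dz": 0.3,"yaw": 0,"fingers": 0},
    {"dx": 0,"dy": 0,"dz": 0.3,"yaw": 0,"fingers": 0},
    {"dx": 0,"dy": 0,"dz": 0.25,"yaw": 0,"fingers": 0},
    {"dx": 0,"dy": 0,"dz": 0.2,"yaw": 0,"fingers": 0},
    {"dx": 0,"dy": 0,"dz": 0.2,"yaw": 0,"fingers": 0},
    {"dx": 0,"dy": 0,"dz": 0.15,"yaw": 0,"fingers": 0},
    {"dx": 0,"dy": 0,"dz": 0.1,"yaw": 0,"fingers": 0},
    {"dx": 0,"dy": 0,"dz": 0.02,"yaw": 0,"fingers": 0},
    {"dx": 0,"dy": 0,"dz": 0,"yaw": 0,"fingers": 0},
    {"dx": 0,"dy": 0,"dz": 0,"yaw": 0,"fingers": 0}
  ]
}}

```text
clock: 27.9
position: [0.5928, 0.0342, 0.0146]
tool_rot: [3.141, -0.0, 1.502]
force: [-0.0, -0.5, 0.2]
grip_width: 0.0853
finger_force: 0.0
```

>>> {"api": "drive_tool", "payload": {
  "targets": [
    {"dx": 0,"dy": 0,"dz": 0.04,"yaw": 0,"fingers": 0},
    {"dx": 0,"dy": 0,"dz": 0,"yaw": 0,"fingers": 0.1},
    {"dx": 0,"dy": 0,"dz": 0,"yaw": 0,"fingers": 0.2},
    {"dx": 0,"dy": 0,"dz": 0,"yaw": 0,"fingers": 0.25},
    {"dx": 0,"dy": 0,"dz": 0,"yaw": 0,"fingers": 0.3},
    {"dx": 0,"dy": 0,"dz": 0,"yaw": 0,"fingers": 0.35},
    {"dx": 0,"dy": 0,"dz": 0,"yaw": 0,"fingers": 0.5},
    {"dx": 0,"dy": 0,"dz": 0,"yaw": 0,"fingers": 1},
    {"dx": 0,"dy": 0,"dz": 0,"yaw": 0,"fingers": 1},
    {"dx": 0,"dy": 0,"dz": 0,"yaw": 0,"fingers": 1}
  ],
  "squeeze": 30
}}

```text
clock: 28.9
position: [0.5926, 0.0342, 0.0107]
tool_rot: [3.141, 0.0, 1.502]
force: [-4.6, -0.2, 13.8]
grip_width: 0.0488
finger_force: 47.7
```

```bash
python3 - <<'E'
from h import *
S=grab_frame("side");T=grab_frame("top")
v=np.hstack([cv2.resize(S[190:320,225:385],None,fx=3,fy=3,interpolation=2),cv2.resize(T[175:305,225:325],None,fx=3,fy=3,interpolation=2)])
cv2.imwrite("pics/c3.png",v)
E
```

```text
(no output)
```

View pics/c3.png

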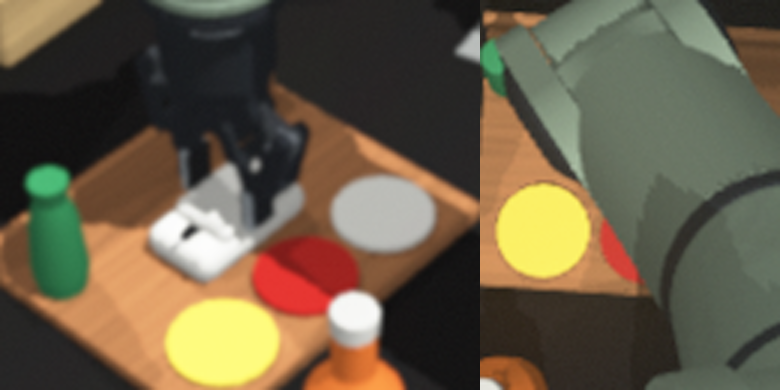

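The gripper holds the mouse's narrower upper hump (49 mm instead of 58). I open and go lower.

>>> {"api": "drive_tool", "payload": {
  "targets": [
    {"dx": 0,"dy": 0,"dz": 0,"yaw": 0,"fingers": 0.3},
    {"dx": 0,"dy": 0,"dz": 0,"yaw": 0,"fingers": 0.2},
    {"dx": 0,"dy": 0,"dz": 0,"yaw": 0,"fingers": 0.15},
    {"dx": 0,"dy": 0,"dz": 0,"yaw": 0,"fingers": 0.15},
    {"dx": 0,"dy": 0,"dz": 0.02,"yaw": 0,"fingers": 0.15},
    {"dx": 0,"dy": 0,"dz": 0.02,"yaw": 0,"fingers": 0.15},
    {"dx": 0,"dy": 0,"dz": 0.01,"yaw": 0,"fingers": 0.15},
    {"dx": 0,"dy": 0,"dz": 0,"yaw": 0,"fingers": 0.15},
    {"dx": 0,"dy": 0,"dz": 0,"yaw": 0,"fingers": 0.15}
  ],
  "squeeze": 20
}}

```text
clock: 29.9
position: [0.5923, 0.0342, 0.0049]
tool_rot: [-3.142, -0.0, 1.502]
force: [1.1, 0.2, -0.2]
grip_width: 0.0728
finger_force: 0.0
```

No contact at 0.0049; close softly here.

>>> {"api": "drive_tool", "payload": {
  "targets": [
    {"dx": 0,"dy": 0,"dz": 0,"yaw": 0,"fingers": 0.2},
    {"dx": 0,"dy": 0,"dz": 0,"yaw": 0,"fingers": 0.25},
    {"dx": 0,"dy": 0,"dz": 0,"yaw": 0,"fingers": 0.3},
    {"dx": 0,"dy": 0,"dz": 0,"yaw": 0,"fingers": 0.32},
    {"dx": 0,"dy": 0,"dz": 0,"yaw": 0,"fingers": 0.34},
    {"dx": 0,"dy": 0,"dz": 0,"yaw": 0,"fingers": 0.36},
    {"dx": 0,"dy": 0,"dz": 0,"yaw": 0,"fingers": 0.36}
  ]
}}

```text
clock: 30.6
position: [0.5925, 0.0342, 0.0052]
tool_rot: [3.141, 0.0, 1.502]
force: [-1.3, -0.2, 5.4]
grip_width: 0.0571
finger_force: 20.7
```

>>> {"api": "drive_tool", "payload": {
  "targets": [
    {"dx": 0,"dy": 0,"dz": 0,"yaw": 0,"fingers": 1},
    {"dx": 0,"dy": 0,"dz": -0.05,"yaw": 0,"fingers": 1},
    {"dx": 0,"dy": 0,"dz": -0.15,"yaw": 0,"fingers": 1},
    {"dx": 0,"dy": 0,"dz": -0.2,"yaw": 0,"fingers": 1},
    {"dx": 0,"dy": -0.1,"dz": -0.2,"yaw": 0,"fingers": 1},
    {"dx": 0,"dy": -0.2,"dz": -0.2,"yaw": 0,"fingers": 1},
    {"dx": 0,"dy": -0.2,"dz": -0.1,"yaw": 0,"fingers": 1},
    {"dx": 0.1,"dy": -0.2,"dz": 0,"yaw": 0,"fingers": 1},
    {"dx": 0.2,"dy": -0.2,"dz": 0,"yaw": 0,"fingers": 1},
    {"dx": 0.25,"dy": -0.08,"dz": 0,"yaw": 0,"fingers": 1},
    {"dx": 0.25,"dy": 0,"dz": 0,"yaw": 0,"fingers": 1},
    {"dx": 0.25,"dy": 0,"dz": 0,"yaw": 0,"fingers": 1},
    {"dx": 0.25,"dy": 0,"dz": 0,"yaw": 0,"fingers": 1},
    {"dx": 0.25,"dy": 0,"dz": 0,"yaw": 0,"fingers": 1},
    {"dx": 0.25,"dy": 0,"dz": 0,"yaw": 0,"fingers": 1},
    {"dx": 0.25,"dy": 0,"dz": 0,"yaw": 0,"fingers": 1},
    {"dx": 0.25,"dy": 0,"dz": 0,"yaw": 0,"fingers": 1},
    {"dx": 0.2,"dy": 0,"dz": 0,"yaw": 0,"fingers": 1},
    {"dx": 0.1,"dy": 0,"dz": 0,"yaw": 0,"fingers": 1},
    {"dx": 0,"dy": 0,"dz": 0,"yaw": 0,"fingers": 1}
  ],
  "squeeze": 25
}}

```text
clock: 32.6
position: [0.5122, 0.3014, 0.0955]
tool_rot: [3.141, -0.001, 1.504]
force: [-0.3, -0.8, -0.9]
grip_width: 0.0568
finger_force: 27.2
```

>>> {"api": "drive_tool", "payload": {
  "targets": [
    {"dx": 0,"dy": 0,"dz": 0,"yaw": 0.04,"fingers": 1},
    {"dx": 0,"dy": 0,"dz": 0,"yaw": 0.07,"fingers": 1},
    {"dx": 0,"dy": 0,"dz": 0,"yaw": 0.07,"fingers": 1},
    {"dx": 0,"dy": 0,"dz": 0,"yaw": 0.07,"fingers": 1},
    {"dx": 0,"dy": 0,"dz": 0,"yaw": 0.07,"fingers": 1},
    {"dx": 0,"dy": 0,"dz": 0,"yaw": 0.07,"fingers": 1},
    {"dx": 0,"dy": 0,"dz": 0,"yaw": 0.07,"fingers": 1},
    {"dx": 0,"dy": 0,"dz": 0,"yaw": 0.07,"fingers": 1},
    {"dx": 0,"dy": 0,"dz": 0,"yaw": 0.07,"fingers": 1},
    {"dx": 0,"dy": 0,"dz": 0,"yaw": 0.07,"fingers": 1},
    {"dx": 0,"dy": 0,"dz": 0,"yaw": 0.07,"fingers": 1},
    {"dx": 0,"dy": 0,"dz": 0,"yaw": 0.035,"fingers": 1},
    {"dx": 0,"dy": 0,"dz": 0,"yaw": 0,"fingers": 1},
    {"dx": 0,"dy": 0,"dz": 0,"yaw": 0,"fingers": 1}
  ]
}}

```text
clock: 34.0
position: [0.5126, 0.2994, 0.0952]
tool_rot: [3.141, -0.0, 0.286]
force: [1.5, 0.5, -1.0]
grip_width: 0.0568
finger_force: 27.2
```

>>> {"api": "drive_tool", "payload": {
  "targets": [
    {"dx": 0,"dy": 0,"dz": 0.1,"yaw": 0,"fingers": 1},
    {"dx": 0,"dy": 0,"dz": 0.2,"yaw": 0,"fingers": 1},
    {"dx": 0,"dy": 0,"dz": 0.2,"yaw": 0,"fingers": 1},
    {"dx": 0,"dy": 0,"dz": 0.2,"yaw": 0,"fingers": 1},
    {"dx": 0,"dy": 0,"dz": 0.1,"yaw": 0,"fingers": 1},
    {"dx": 0,"dy": 0,"dz": 0.06,"yaw": 0,"fingers": 1},
    {"dx": 0,"dy": 0,"dz": 0.03,"yaw": 0,"fingers": 1},
    {"dx": 0,"dy": 0,"dz": 0,"yaw": 0,"fingers": 1},
    {"dx": 0,"dy": 0,"dz": 0,"yaw": 0,"fingers": 1}
  ]
}}

```text
clock: 34.9
position: [0.5128, 0.3005, 0.0065]
tool_rot: [-3.141, -0.001, 0.285]
force: [-0.3, 0.6, -1.0]
grip_width: 0.0569
finger_force: 27.2
```

>>> {"api": "drive_tool", "payload": {
  "targets": [
    {"dx": 0,"dy": 0,"dz": 0.02,"yaw": 0,"fingers": 1},
    {"dx": 0,"dy": 0,"dz": 0.015,"yaw": 0,"fingers": 1},
    {"dx": 0,"dy": 0,"dz": 0.01,"yaw": 0,"fingers": 1},
    {"dx": 0,"dy": 0,"dz": 0.005,"yaw": 0,"fingers": 1},
    {"dx": 0,"dy": 0,"dz": 0,"yaw": 0,"fingers": 1},
    {"dx": 0,"dy": 0,"dz": 0,"yaw": 0,"fingers": 1}
  ]
}}

```text
clock: 35.5
position: [0.5125, 0.3003, 0.0012]
tool_rot: [3.142, -0.0, 0.285]
force: [-2.2, -1.8, 6.5]
grip_width: 0.0564
finger_force: 27.9
```

>>> {"api": "drive_tool", "payload": {
  "targets": [
    {"dx": 0,"dy": 0,"dz": 0,"yaw": 0,"fingers": 0.3},
    {"dx": 0,"dy": 0,"dz": 0,"yaw": 0,"fingers": 0.2},
    {"dx": 0,"dy": 0,"dz": 0,"yaw": 0,"fingers": 0.1},
    {"dx": 0,"dy": 0,"dz": 0,"yaw": 0,"fingers": 0},
    {"dx": 0,"dy": 0,"dz": 0,"yaw": 0,"fingers": 0},
    {"dx": 0,"dy": 0,"dz": 0,"yaw": 0,"fingers": 0},
    {"dx": 0,"dy": 0,"dz": -0.1,"yaw": 0,"fingers": 0},
    {"dx": 0,"dy": 0,"dz": -0.2,"yaw": 0,"fingers": 0},
    {"dx": 0,"dy": 0,"dz": -0.3,"yaw": 0,"fingers": 0},
    {"dx": 0,"dy": 0,"dz": -0.3,"yaw": -0.08,"fingers": 0},
    {"dx": 0,"dy": 0,"dz": -0.3,"yaw": -0.09,"fingers": 0},
    {"dx": 0,"dy": 0,"dz": -0.3,"yaw": -0.09,"fingers": 0},
    {"dx": 0,"dy": 0,"dz": -0.3,"yaw": -0.09,"fingers": 0},
    {"dx": 0,"dy": 0,"dz": -0.2,"yaw": -0.09,"fingers": 0},
    {"dx": 0,"dy": 0,"dz": -0.1,"yaw": -0.09,"fingers": 0},
    {"dx": 0,"dy": 0,"dz": 0,"yaw": -0.09,"fingers": 0},
    {"dx": 0,"dy": 0,"dz": 0,"yaw": -0.09,"fingers": 0},
    {"dx": 0,"dy": 0,"dz": 0,"yaw": -0.09,"fingers": 0},
    {"dx": 0,"dy": 0,"dz": 0,"yaw": -0.018,"fingers": 0},
    {"dx": 0,"dy": 0,"dz": 0,"yaw": 0,"fingers": 0}
  ],
  "squeeze": 40
}}

```text
clock: 37.5
position: [0.5125, 0.3001, 0.2113]
tool_rot: [3.141, -0.0, 1.567]
force: [-0.2, 0.9, 0.0]
grip_width: 0.0856
finger_force: 0.0
```

>>> {"api": "drive_tool", "payload": {
  "targets": [
    {"dx": -0.17,"dy": 0,"dz": 0,"yaw": 0,"fingers": 0},
    {"dx": -0.35,"dy": -0.03,"dz": 0,"yaw": 0,"fingers": 0},
    {"dx": -0.35,"dy": -0.03,"dz": 0,"yaw": 0,"fingers": 0},
    {"dx": -0.35,"dy": -0.03,"dz": 0,"yaw": 0,"fingers": 0},
    {"dx": -0.35,"dy": -0.03,"dz": 0,"yaw": 0,"fingers": 0},
    {"dx": -0.35,"dy": -0.03,"dz": 0,"yaw": 0,"fingers": 0},
    {"dx": -0.35,"dy": -0.03,"dz": 0,"yaw": 0,"fingers": 0},
    {"dx": -0.35,"dy": -0.03,"dz": 0,"yaw": 0,"fingers": 0},
    {"dx": -0.35,"dy": -0.03,"dz": 0,"yaw": 0,"fingers": 0},
    {"dx": -0.35,"dy": -0.03,"dz": 0,"yaw": 0,"fingers": 0},
    {"dx": -0.35,"dy": -0.03,"dz": 0,"yaw": 0,"fingers": 0},
    {"dx": -0.35,"dy": -0.03,"dz": 0,"yaw": 0,"fingers": 0},
    {"dx": -0.35,"dy": -0.03,"dz": 0,"yaw": 0,"fingers": 0},
    {"dx": -0.35,"dy": -0.03,"dz": 0,"yaw": 0,"fingers": 0},
    {"dx": -0.35,"dy": -0.03,"dz": 0,"yaw": 0,"fingers": 0},
    {"dx": -0.35,"dy": -0.03,"dz": 0,"yaw": 0,"fingers": 0},
    {"dx": -0.35,"dy": -0.03,"dz": 0,"yaw": 0,"fingers": 0},
    {"dx": -0.3,"dy": 0,"dz": 0,"yaw": 0,"fingers": 0},
    {"dx": 0,"dy": 0,"dz": 0,"yaw": 0,"fingers": 0},
    {"dx": 0,"dy": 0,"dz": 0,"yaw": 0,"fingers": 0}
  ]
}}

```text
clock: 39.5
position: [0.463, -0.307, 0.2108]
tool_rot: [-3.141, -0.0, 1.566]
force: [0.9, 0.2, 0.4]
grip_width: 0.0857
finger_force: 0.0
```

```bash
python3 - <<'E'
from h import *
np.set_printoptions(precision=4,suppress=True)
T,S=grab_frame("top"),grab_frame("side")
cv2.imwrite("pics/top2.png",T);cv2.imwrite("pics/side2.png",S)
b=blobs(T,"white",(135,215,200,300))[0]; r=cv2.minAreaRect(b)
print("mouse top",r,plane("top",r[0],.024),"pad was 166.9,259.6 ang 73.3")
v=np.hstack([cv2.resize(T[215:305,130:205],None,fx=4,fy=4,interpolation=2),cv2.resize(S[330:420,185:295],None,fx=4,fy=4,interpolation=2)])
cv2.imwrite("pics/c4.png",v)
E
```

```text
mouse top ((165.7149658203125, 258.7308654785156), (45.372344970703125, 25.677133560180664), 73.61045837402344) [0.5144 0.2976 0.024 ] pad was 166.9,259.6 ang 73.3
```

View pics/c4.png

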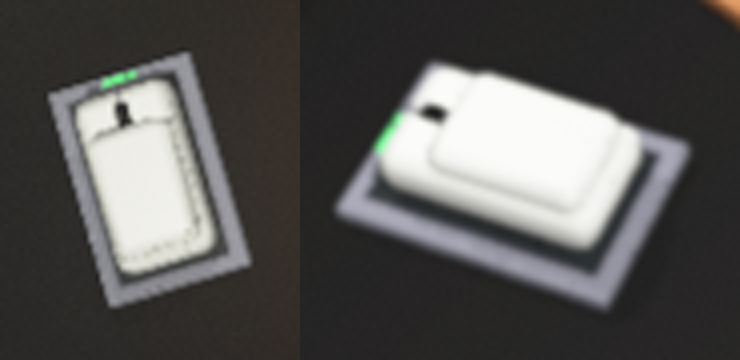

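The mouse lies on the pad, centred within about 1 mm and aligned within 0.5°, with its nose to the green light. Now the yellow-stoppered bottle goes back.

>>> {"api": "drive_tool", "payload": {
  "targets": [
    {"dx": 0,"dy": 0.042,"dz": 0.1,"yaw": -0.003,"fingers": 0},
    {"dx": 0,"dy": 0,"dz": 0.2,"yaw": 0,"fingers": 0},
    {"dx": 0,"dy": 0,"dz": 0.2,"yaw": 0,"fingers": 0},
    {"dx": 0,"dy": 0,"dz": 0.2,"yaw": 0,"fingers": 0},
    {"dx": 0,"dy": 0,"dz": 0.2,"yaw": 0,"fingers": 0},
    {"dx": 0,"dy": 0,"dz": 0.08,"yaw": 0,"fingers": 0},
    {"dx": 0,"dy": 0,"dz": 0,"yaw": 0,"fingers": 0},
    {"dx": 0,"dy": 0,"dz": 0,"yaw": 0,"fingers": 0.4},
    {"dx": 0,"dy": 0,"dz": 0,"yaw": 0,"fingers": 0.5},
    {"dx": 0,"dy": 0,"dz": 0,"yaw": 0,"fingers": 0.6},
    {"dx": 0,"dy": 0,"dz": 0,"yaw": 0,"fingers": 0.65},
    {"dx": 0,"dy": 0,"dz": 0,"yaw": 0,"fingers": 0.7},
    {"dx": 0,"dy": 0,"dz": 0,"yaw": 0,"fingers": 0.8},
    {"dx": 0,"dy": 0,"dz": 0,"yaw": 0,"fingers": 1},
    {"dx": 0,"dy": 0,"dz": 0,"yaw": 0,"fingers": 1},
    {"dx": 0,"dy": 0,"dz": 0,"yaw": 0,"fingers": 1}
  ]
}}

```text
clock: 41.2
position: [0.4681, -0.307, 0.1135]
tool_rot: [3.141, 0.001, 1.574]
force: [-1.6, 0.8, 7.3]
grip_width: 0.0268
finger_force: 38.9
```

>>> {"api": "drive_tool", "payload": {
  "targets": [
    {"dx": 0,"dy": 0,"dz": -0.05,"yaw": 0,"fingers": 1},
    {"dx": 0,"dy": 0,"dz": -0.15,"yaw": 0,"fingers": 1},
    {"dx": 0,"dy": 0,"dz": -0.2,"yaw": 0,"fingers": 1},
    {"dx": 0,"dy": 0,"dz": -0.2,"yaw": 0,"fingers": 1},
    {"dx": 0.1,"dy": 0,"dz": -0.1,"yaw": 0,"fingers": 1},
    {"dx": 0.2,"dy": 0,"dz": 0,"yaw": 0,"fingers": 1},
    {"dx": 0.28,"dy": 0,"dz": 0,"yaw": 0,"fingers": 1},
    {"dx": 0.28,"dy": 0,"dz": 0,"yaw": 0,"fingers": 1},
    {"dx": 0.28,"dy": 0.05,"dz": 0,"yaw": 0,"fingers": 1},
    {"dx": 0.28,"dy": 0.1,"dz": 0,"yaw": 0,"fingers": 1},
    {"dx": 0.28,"dy": 0.1,"dz": 0,"yaw": 0,"fingers": 1},
    {"dx": 0.28,"dy": 0.1,"dz": 0,"yaw": 0,"fingers": 1},
    {"dx": 0.28,"dy": 0.1,"dz": 0,"yaw": 0,"fingers": 1},
    {"dx": 0.28,"dy": 0.1,"dz": 0,"yaw": 0,"fingers": 1},
    {"dx": 0.28,"dy": 0.05,"dz": 0,"yaw": 0,"fingers": 1},
    {"dx": 0.28,"dy": 0,"dz": 0,"yaw": 0,"fingers": 1},
    {"dx": 0.28,"dy": 0,"dz": 0,"yaw": 0,"fingers": 1},
    {"dx": 0.28,"dy": 0,"dz": 0,"yaw": 0,"fingers": 1},
    {"dx": 0.2,"dy": 0,"dz": 0,"yaw": 0,"fingers": 1},
    {"dx": 0.1,"dy": 0,"dz": 0,"yaw": 0,"fingers": 1}
  ]
}}

```text
clock: 43.2
position: [0.5257, 0.092, 0.1827]
tool_rot: [-3.141, -0.001, 1.577]
force: [0.2, -1.1, -3.2]
grip_width: 0.0265
finger_force: 39.9
```

>>> {"api": "drive_tool", "payload": {
  "targets": [
    {"dx": 0,"dy": 0,"dz": 0,"yaw": 0,"fingers": 1},
    {"dx": 0,"dy": 0,"dz": 0,"yaw": 0,"fingers": 1}
  ]
}}

```text
clock: 43.4
position: [0.5263, 0.0886, 0.1827]
tool_rot: [-3.141, 0.001, 1.574]
force: [1.3, -1.5, -3.6]
grip_width: 0.0265
finger_force: 39.9
```

>>> {"api": "drive_tool", "payload": {
  "targets": [
    {"dx": 0.1,"dy": 0.02,"dz": 0,"yaw": 0,"fingers": 1},
    {"dx": 0.13,"dy": 0,"dz": 0,"yaw": 0,"fingers": 1},
    {"dx": 0.05,"dy": 0,"dz": 0.05,"yaw": 0,"fingers": 1},
    {"dx": 0,"dy": 0,"dz": 0.15,"yaw": 0,"fingers": 1},
    {"dx": 0,"dy": 0,"dz": 0.15,"yaw": 0,"fingers": 1},
    {"dx": 0,"dy": 0,"dz": 0.1,"yaw": 0,"fingers": 1},
    {"dx": 0,"dy": 0,"dz": 0.05,"yaw": 0,"fingers": 1},
    {"dx": 0,"dy": 0,"dz": 0.02,"yaw": 0,"fingers": 1},
    {"dx": 0,"dy": 0,"dz": 0,"yaw": 0,"fingers": 1},
    {"dx": 0,"dy": 0,"dz": 0,"yaw": 0,"fingers": 1}
  ]
}}

```text
clock: 44.4
position: [0.5287, 0.1176, 0.1314]
tool_rot: [3.141, -0.0, 1.574]
force: [0.3, 0.3, -3.8]
grip_width: 0.0264
finger_force: 39.8
```

>>> {"api": "drive_tool", "payload": {
  "targets": [
    {"dx": -0.005,"dy": 0,"dz": 0.02,"yaw": 0,"fingers": 1},
    {"dx": 0,"dy": 0,"dz": 0.015,"yaw": 0,"fingers": 1},
    {"dx": 0,"dy": 0,"dz": 0.01,"yaw": 0,"fingers": 1},
    {"dx": 0,"dy": 0,"dz": 0.005,"yaw": 0,"fingers": 1},
    {"dx": 0,"dy": 0,"dz": 0,"yaw": 0,"fingers": 1},
    {"dx": 0,"dy": 0,"dz": 0,"yaw": 0,"fingers": 1}
  ]
}}

```text
clock: 45.0
position: [0.5287, 0.1173, 0.1265]
tool_rot: [3.141, -0.0, 1.574]
force: [-1.0, 0.3, 7.4]
grip_width: 0.0262
finger_force: 40.9
```

>>> {"api": "drive_tool", "payload": {
  "targets": [
    {"dx": 0,"dy": 0,"dz": 0,"yaw": 0,"fingers": 0.6},
    {"dx": 0,"dy": 0,"dz": 0,"yaw": 0,"fingers": 0.5},
    {"dx": 0,"dy": 0,"dz": 0,"yaw": 0,"fingers": 0.3},
    {"dx": 0,"dy": 0,"dz": 0,"yaw": 0,"fingers": 0},
    {"dx": 0,"dy": 0,"dz": 0,"yaw": 0,"fingers": 0},
    {"dx": 0,"dy": 0,"dz": 0,"yaw": 0,"fingers": 0},
    {"dx": 0,"dy": 0,"dz": 0,"yaw": 0,"fingers": 0},
    {"dx": 0,"dy": 0,"dz": -0.1,"yaw": 0,"fingers": 0},
    {"dx": 0,"dy": 0,"dz": -0.25,"yaw": 0,"fingers": 0},
    {"dx": 0,"dy": 0,"dz": -0.25,"yaw": 0,"fingers": 0},
    {"dx": 0,"dy": 0,"dz": -0.2,"yaw": 0,"fingers": 0},
    {"dx": 0,"dy": 0,"dz": -0.1,"yaw": 0,"fingers": 0}
  ]
}}

```text
clock: 46.2
position: [0.529, 0.1173, 0.2182]
tool_rot: [3.139, -0.001, 1.574]
force: [0.8, 0.1, -0.6]
grip_width: 0.0851
finger_force: 0.0
```

>>> {"api": "drive_tool", "payload": {
  "targets": [
    {"dx": -0.2,"dy": 0,"dz": 0,"yaw": 0,"fingers": 0},
    {"dx": -0.35,"dy": 0.03,"dz": 0,"yaw": 0,"fingers": 0},
    {"dx": -0.35,"dy": 0.03,"dz": 0,"yaw": 0,"fingers": 0},
    {"dx": -0.35,"dy": 0.03,"dz": 0,"yaw": 0,"fingers": 0},
    {"dx": -0.35,"dy": 0.03,"dz": 0,"yaw": 0,"fingers": 0},
    {"dx": -0.35,"dy": 0.03,"dz": 0,"yaw": 0,"fingers": 0},
    {"dx": -0.35,"dy": 0.03,"dz": 0,"yaw": 0,"fingers": 0},
    {"dx": -0.35,"dy": 0.03,"dz": 0,"yaw": 0,"fingers": 0},
    {"dx": -0.35,"dy": 0.03,"dz": 0,"yaw": 0,"fingers": 0},
    {"dx": -0.35,"dy": 0,"dz": 0,"yaw": 0,"fingers": 0},
    {"dx": -0.35,"dy": 0,"dz": 0,"yaw": 0,"fingers": 0},
    {"dx": -0.3,"dy": 0,"dz": 0,"yaw": 0,"fingers": 0},
    {"dx": -0.14,"dy": 0,"dz": 0,"yaw": 0,"fingers": 0},
    {"dx": 0,"dy": 0,"dz": 0,"yaw": 0,"fingers": 0},
    {"dx": 0,"dy": 0,"dz": 0,"yaw": 0,"fingers": 0}
  ]
}}

```text
clock: 47.7
position: [0.554, -0.2957, 0.2158]
tool_rot: [-3.141, -0.001, 1.575]
force: [0.9, -0.3, 0.3]
grip_width: 0.0856
finger_force: 0.0
```

```bash
python3 - <<'E'
from h import *
np.set_printoptions(precision=4,suppress=True)
T,S=grab_frame("top"),grab_frame("side")
a=[cen(b) for b in blobs(T,"yellow",(215,225,262,275))]; s=[cen(b) for b in blobs(S,"yellow",(275,230,325,275))]
print(a,s)
for p in a: 
  for q in s: print(tri(p,q), plane("top",p,.163))
b=max(blobs(T,"blue",(215,225,270,275)),key=cv2.contourArea); print(cv2.boundingRect(b))
cv2.imwrite("pics/c5.png",np.hstack([cv2.resize(T[220:290,210:330],None,fx=3,fy=3,interpolation=2),cv2.resize(S[230:330,260:350],(270,210),interpolation=2)]))
E
```

```text
[array([253.6281, 254.0257]), array([237.06 , 246.576])] [array([294.8759, 248.6139])]
(array([0.5268, 0.0948, 0.1431]), np.float64(0.03208067198213092)) [0.5125 0.0832 0.163 ]
(array([0.5282, 0.1173, 0.161 ]), np.float64(0.001014577417821548)) [0.5284 0.1174 0.163 ]
(229, 238, 26, 26)
```

View pics/c5.png

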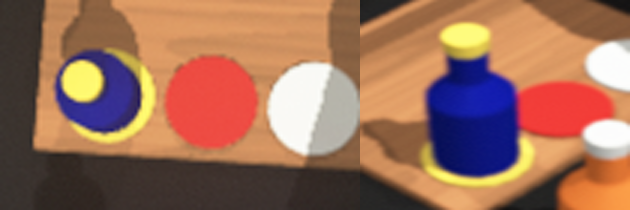

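The yellow bottle stands upright on the yellow coaster, centred within 2 mm. Next is red.

>>> {"api": "drive_tool", "payload": {
  "targets": [
    {"dx": -0.012,"dy": -0.026,"dz": 0.1,"yaw": 0,"fingers": 0},
    {"dx": 0,"dy": 0,"dz": 0.2,"yaw": 0,"fingers": 0},
    {"dx": 0,"dy": 0,"dz": 0.2,"yaw": 0,"fingers": 0},
    {"dx": 0,"dy": 0,"dz": 0.2,"yaw": 0,"fingers": 0},
    {"dx": 0,"dy": 0,"dz": 0.2,"yaw": 0,"fingers": 0},
    {"dx": 0,"dy": 0,"dz": 0.14,"yaw": 0,"fingers": 0},
    {"dx": 0,"dy": 0,"dz": 0,"yaw": 0,"fingers": 0},
    {"dx": 0,"dy": 0,"dz": 0,"yaw": 0,"fingers": 0.4},
    {"dx": 0,"dy": 0,"dz": 0,"yaw": 0,"fingers": 0.5},
    {"dx": 0,"dy": 0,"dz": 0,"yaw": 0,"fingers": 0.6},
    {"dx": 0,"dy": 0,"dz": 0,"yaw": 0,"fingers": 0.65},
    {"dx": 0,"dy": 0,"dz": 0,"yaw": 0,"fingers": 0.7},
    {"dx": 0,"dy": 0,"dz": 0,"yaw": 0,"fingers": 0.8},
    {"dx": 0,"dy": 0,"dz": 0,"yaw": 0,"fingers": 1},
    {"dx": 0,"dy": 0,"dz": 0,"yaw": 0,"fingers": 1},
    {"dx": 0,"dy": 0,"dz": 0,"yaw": 0,"fingers": 1}
  ]
}}

```text
clock: 49.4
position: [0.5515, -0.2983, 0.1126]
tool_rot: [3.141, 0.001, 1.574]
force: [-1.9, 0.3, 5.6]
grip_width: 0.0266
finger_force: 38.9
```

>>> {"api": "drive_tool", "payload": {
  "targets": [
    {"dx": 0,"dy": 0,"dz": -0.05,"yaw": 0,"fingers": 1},
    {"dx": 0,"dy": 0,"dz": -0.15,"yaw": 0,"fingers": 1},
    {"dx": 0,"dy": 0,"dz": -0.2,"yaw": 0,"fingers": 1},
    {"dx": 0,"dy": 0,"dz": -0.2,"yaw": 0,"fingers": 1},
    {"dx": 0.1,"dy": 0,"dz": -0.1,"yaw": 0,"fingers": 1},
    {"dx": 0.2,"dy": 0,"dz": 0,"yaw": 0,"fingers": 1},
    {"dx": 0.28,"dy": -0.03,"dz": 0,"yaw": 0,"fingers": 1},
    {"dx": 0.28,"dy": -0.04,"dz": 0,"yaw": 0,"fingers": 1},
    {"dx": 0.28,"dy": -0.04,"dz": 0,"yaw": 0,"fingers": 1},
    {"dx": 0.28,"dy": -0.04,"dz": 0,"yaw": 0,"fingers": 1},
    {"dx": 0.28,"dy": -0.04,"dz": 0,"yaw": 0,"fingers": 1},
    {"dx": 0.28,"dy": -0.04,"dz": 0,"yaw": 0,"fingers": 1},
    {"dx": 0.28,"dy": -0.04,"dz": 0,"yaw": 0,"fingers": 1},
    {"dx": 0.28,"dy": 0,"dz": 0,"yaw": 0,"fingers": 1},
    {"dx": 0.28,"dy": 0,"dz": 0,"yaw": 0,"fingers": 1},
    {"dx": 0.28,"dy": 0,"dz": 0,"yaw": 0,"fingers": 1},
    {"dx": 0.16,"dy": 0,"dz": 0,"yaw": 0,"fingers": 1},
    {"dx": 0.08,"dy": 0,"dz": 0,"yaw": 0,"fingers": 1},
    {"dx": 0,"dy": 0,"dz": 0,"yaw": 0,"fingers": 1},
    {"dx": 0,"dy": 0,"dz": 0,"yaw": 0,"fingers": 1}
  ]
}}

```text
clock: 51.4
position: [0.523, 0.0351, 0.1819]
tool_rot: [-3.142, 0.0, 1.574]
force: [0.2, 0.0, -3.0]
grip_width: 0.0261
finger_force: 39.7
```

>>> {"api": "drive_tool", "payload": {
  "targets": [
    {"dx": 0,"dy": 0,"dz": 0.05,"yaw": 0,"fingers": 1},
    {"dx": 0,"dy": 0,"dz": 0.15,"yaw": 0,"fingers": 1},
    {"dx": 0,"dy": 0,"dz": 0.15,"yaw": 0,"fingers": 1},
    {"dx": 0,"dy": 0,"dz": 0.1,"yaw": 0,"fingers": 1},
    {"dx": 0,"dy": 0,"dz": 0.05,"yaw": 0,"fingers": 1},
    {"dx": 0,"dy": 0,"dz": 0.02,"yaw": 0,"fingers": 1},
    {"dx": 0,"dy": 0,"dz": 0.02,"yaw": 0,"fingers": 1},
    {"dx": 0,"dy": 0,"dz": 0.01,"yaw": 0,"fingers": 1},
    {"dx": 0,"dy": 0,"dz": 0.01,"yaw": 0,"fingers": 1},
    {"dx": 0,"dy": 0,"dz": 0,"yaw": 0,"fingers": 1},
    {"dx": 0,"dy": 0,"dz": 0,"yaw": 0,"fingers": 1}
  ]
}}

```text
clock: 52.5
position: [0.5232, 0.0359, 0.126]
tool_rot: [3.141, -0.0, 1.574]
force: [-0.5, 0.1, -2.3]
grip_width: 0.0265
finger_force: 39.7
```

>>> {"api": "drive_tool", "payload": {
  "targets": [
    {"dx": 0,"dy": 0,"dz": 0.01,"yaw": 0,"fingers": 1},
    {"dx": 0,"dy": 0,"dz": 0.005,"yaw": 0,"fingers": 1},
    {"dx": 0,"dy": 0,"dz": 0,"yaw": 0,"fingers": 1},
    {"dx": 0,"dy": 0,"dz": 0,"yaw": 0,"fingers": 1}
  ]
}}

```text
clock: 52.9
position: [0.5238, 0.0361, 0.1255]
tool_rot: [3.14, -0.0, 1.574]
force: [-4.6, 0.3, 16.9]
grip_width: 0.0265
finger_force: 41.5
```

>>> {"api": "drive_tool", "payload": {
  "targets": [
    {"dx": 0,"dy": 0,"dz": -0.006,"yaw": 0,"fingers": 1},
    {"dx": 0,"dy": 0,"dz": 0,"yaw": 0,"fingers": 0.6},
    {"dx": 0,"dy": 0,"dz": 0,"yaw": 0,"fingers": 0.5},
    {"dx": 0,"dy": 0,"dz": 0,"yaw": 0,"fingers": 0.3},
    {"dx": 0,"dy": 0,"dz": 0,"yaw": 0,"fingers": 0},
    {"dx": 0,"dy": 0,"dz": 0,"yaw": 0,"fingers": 0},
    {"dx": 0,"dy": 0,"dz": 0,"yaw": 0,"fingers": 0},
    {"dx": 0,"dy": 0,"dz": 0,"yaw": 0,"fingers": 0},
    {"dx": 0,"dy": 0,"dz": -0.1,"yaw": 0,"fingers": 0},
    {"dx": 0,"dy": 0,"dz": -0.25,"yaw": 0,"fingers": 0},
    {"dx": 0,"dy": 0,"dz": -0.25,"yaw": 0,"fingers": 0},
    {"dx": 0,"dy": 0,"dz": -0.2,"yaw": 0,"fingers": 0},
    {"dx": 0,"dy": 0,"dz": -0.1,"yaw": 0,"fingers": 0}
  ]
}}

```text
clock: 54.2
position: [0.5237, 0.036, 0.2173]
tool_rot: [3.139, -0.0, 1.574]
force: [0.6, 0.9, -0.1]
grip_width: 0.0852
finger_force: 0.0
```

>>> {"api": "drive_tool", "payload": {
  "targets": [
    {"dx": -0.15,"dy": -0.05,"dz": 0,"yaw": 0,"fingers": 0},
    {"dx": -0.3,"dy": -0.12,"dz": 0,"yaw": 0,"fingers": 0},
    {"dx": -0.3,"dy": -0.12,"dz": 0,"yaw": 0,"fingers": 0},
    {"dx": -0.3,"dy": -0.12,"dz": 0,"yaw": 0,"fingers": 0},
    {"dx": -0.3,"dy": -0.12,"dz": 0,"yaw": 0,"fingers": 0},
    {"dx": -0.3,"dy": -0.12,"dz": 0,"yaw": 0,"fingers": 0},
    {"dx": -0.3,"dy": -0.12,"dz": 0,"yaw": 0,"fingers": 0},
    {"dx": -0.3,"dy": -0.12,"dz": 0,"yaw": 0,"fingers": 0},
    {"dx": -0.3,"dy": -0.12,"dz": 0,"yaw": 0,"fingers": 0},
    {"dx": -0.3,"dy": -0.12,"dz": 0,"yaw": 0,"fingers": 0},
    {"dx": -0.3,"dy": -0.12,"dz": 0,"yaw": 0,"fingers": 0},
    {"dx": -0.25,"dy": -0.1,"dz": 0,"yaw": 0,"fingers": 0},
    {"dx": -0.12,"dy": -0.045,"dz": 0,"yaw": 0,"fingers": 0},
    {"dx": 0,"dy": 0,"dz": 0,"yaw": 0,"fingers": 0},
    {"dx": 0,"dy": 0,"dz": 0,"yaw": 0,"fingers": 0}
  ]
}}

```text
clock: 55.7
position: [0.3853, -0.3158, 0.2149]
tool_rot: [3.142, -0.001, 1.575]
force: [0.7, 0.6, -0.3]
grip_width: 0.0859
finger_force: 0.0
```

>>> {"api": "drive_tool", "payload": {
  "targets": [
    {"dx": 0.006,"dy": -0.012,"dz": 0.1,"yaw": 0,"fingers": 0},
    {"dx": 0,"dy": 0,"dz": 0.2,"yaw": 0,"fingers": 0},
    {"dx": 0,"dy": 0,"dz": 0.2,"yaw": 0,"fingers": 0},
    {"dx": 0,"dy": 0,"dz": 0.2,"yaw": 0,"fingers": 0},
    {"dx": 0,"dy": 0,"dz": 0.2,"yaw": 0,"fingers": 0},
    {"dx": 0,"dy": 0,"dz": 0.13,"yaw": 0,"fingers": 0},
    {"dx": 0,"dy": 0,"dz": 0,"yaw": 0,"fingers": 0},
    {"dx": 0,"dy": 0,"dz": 0,"yaw": 0,"fingers": 0.4},
    {"dx": 0,"dy": 0,"dz": 0,"yaw": 0,"fingers": 0.5},
    {"dx": 0,"dy": 0,"dz": 0,"yaw": 0,"fingers": 0.6},
    {"dx": 0,"dy": 0,"dz": 0,"yaw": 0,"fingers": 0.65},
    {"dx": 0,"dy": 0,"dz": 0,"yaw": 0,"fingers": 0.7},
    {"dx": 0,"dy": 0,"dz": 0,"yaw": 0,"fingers": 0.8},
    {"dx": 0,"dy": 0,"dz": 0,"yaw": 0,"fingers": 1},
    {"dx": 0,"dy": 0,"dz": 0,"yaw": 0,"fingers": 1},
    {"dx": 0,"dy": 0,"dz": 0,"yaw": 0,"fingers": 1}
  ]
}}

```text
clock: 57.3
position: [0.3838, -0.3164, 0.1126]
tool_rot: [3.141, 0.001, 1.574]
force: [-0.9, -0.6, 7.9]
grip_width: 0.0266
finger_force: 38.8
```

>>> {"api": "drive_tool", "payload": {
  "targets": [
    {"dx": 0,"dy": 0,"dz": -0.05,"yaw": 0,"fingers": 1},
    {"dx": 0,"dy": 0,"dz": -0.15,"yaw": 0,"fingers": 1},
    {"dx": 0,"dy": 0,"dz": -0.2,"yaw": 0,"fingers": 1},
    {"dx": 0,"dy": 0,"dz": -0.2,"yaw": 0,"fingers": 1},
    {"dx": 0.1,"dy": 0.05,"dz": -0.1,"yaw": 0,"fingers": 1},
    {"dx": 0.2,"dy": 0.1,"dz": 0,"yaw": 0,"fingers": 1},
    {"dx": 0.25,"dy": 0.12,"dz": 0,"yaw": 0,"fingers": 1},
    {"dx": 0.25,"dy": 0.12,"dz": 0,"yaw": 0,"fingers": 1},
    {"dx": 0.25,"dy": 0.12,"dz": 0,"yaw": 0,"fingers": 1},
    {"dx": 0.25,"dy": 0.12,"dz": 0,"yaw": 0,"fingers": 1},
    {"dx": 0.25,"dy": 0.12,"dz": 0,"yaw": 0,"fingers": 1},
    {"dx": 0.25,"dy": 0.12,"dz": 0,"yaw": 0,"fingers": 1},
    {"dx": 0.25,"dy": 0.12,"dz": 0,"yaw": 0,"fingers": 1},
    {"dx": 0.25,"dy": 0.12,"dz": 0,"yaw": 0,"fingers": 1},
    {"dx": 0.25,"dy": 0.12,"dz": 0,"yaw": 0,"fingers": 1},
    {"dx": 0.13,"dy": 0.07,"dz": 0,"yaw": 0,"fingers": 1},
    {"dx": 0.06,"dy": 0.03,"dz": 0,"yaw": 0,"fingers": 1},
    {"dx": 0,"dy": 0,"dz": 0,"yaw": 0,"fingers": 1},
    {"dx": 0,"dy": 0,"dz": 0,"yaw": 0,"fingers": 1}
  ]
}}

```text
clock: 59.2
position: [0.5152, -0.0426, 0.1819]
tool_rot: [-3.141, 0.0, 1.573]
force: [0.0, -0.6, -2.0]
grip_width: 0.0265
finger_force: 39.6
```

>>> {"api": "drive_tool", "payload": {
  "targets": [
    {"dx": 0,"dy": 0,"dz": 0.05,"yaw": 0,"fingers": 1},
    {"dx": 0,"dy": 0,"dz": 0.15,"yaw": 0,"fingers": 1},
    {"dx": 0,"dy": 0,"dz": 0.15,"yaw": 0,"fingers": 1},
    {"dx": 0,"dy": 0,"dz": 0.1,"yaw": 0,"fingers": 1},
    {"dx": 0,"dy": 0,"dz": 0.05,"yaw": 0,"fingers": 1},
    {"dx": 0,"dy": 0,"dz": 0.01,"yaw": 0,"fingers": 1},
    {"dx": 0,"dy": 0,"dz": 0,"yaw": 0,"fingers": 1},
    {"dx": 0,"dy": 0,"dz": 0,"yaw": 0,"fingers": 1}
  ]
}}

```text
clock: 60.0
position: [0.516, -0.0416, 0.1315]
tool_rot: [3.141, 0.0, 1.574]
force: [-0.2, 0.7, -2.1]
grip_width: 0.0262
finger_force: 39.6
```

>>> {"api": "drive_tool", "payload": {
  "targets": [
    {"dx": 0,"dy": 0.005,"dz": 0.02,"yaw": 0,"fingers": 1},
    {"dx": 0,"dy": 0,"dz": 0.02,"yaw": 0,"fingers": 1},
    {"dx": 0,"dy": 0,"dz": 0.01,"yaw": 0,"fingers": 1},
    {"dx": 0,"dy": 0,"dz": 0.005,"yaw": 0,"fingers": 1},
    {"dx": 0,"dy": 0,"dz": 0,"yaw": 0,"fingers": 1},
    {"dx": 0,"dy": 0,"dz": 0,"yaw": 0,"fingers": 1}
  ]
}}

```text
clock: 60.6
position: [0.5163, -0.0416, 0.1257]
tool_rot: [3.141, 0.0, 1.574]
force: [-0.4, -0.4, 3.0]
grip_width: 0.0266
finger_force: 40.1
```

Contact. Release, rise, and move aside to check.

>>> {"api": "drive_tool", "payload": {
  "targets": [
    {"dx": 0,"dy": 0,"dz": 0,"yaw": 0,"fingers": 0.6},
    {"dx": 0,"dy": 0,"dz": 0,"yaw": 0,"fingers": 0.5},
    {"dx": 0,"dy": 0,"dz": 0,"yaw": 0,"fingers": 0.3},
    {"dx": 0,"dy": 0,"dz": 0,"yaw": 0,"fingers": 0},
    {"dx": 0,"dy": 0,"dz": 0,"yaw": 0,"fingers": 0},
    {"dx": 0,"dy": 0,"dz": 0,"yaw": 0,"fingers": 0},
    {"dx": 0,"dy": 0,"dz": 0,"yaw": 0,"fingers": 0},
    {"dx": 0,"dy": 0,"dz": -0.1,"yaw": 0,"fingers": 0},
    {"dx": 0,"dy": 0,"dz": -0.25,"yaw": 0,"fingers": 0},
    {"dx": 0,"dy": 0,"dz": -0.25,"yaw": 0,"fingers": 0},
    {"dx": 0,"dy": 0,"dz": -0.2,"yaw": 0,"fingers": 0},
    {"dx": 0,"dy": 0,"dz": -0.1,"yaw": 0,"fingers": 0}
  ]
}}

```text
clock: 61.8
position: [0.5168, -0.0416, 0.2177]
tool_rot: [3.139, 0.0, 1.574]
force: [0.3, -0.2, 0.6]
grip_width: 0.0853
finger_force: 0.0
```

>>> {"api": "drive_tool", "payload": {
  "targets": [
    {"dx": -0.15,"dy": 0,"dz": 0,"yaw": 0,"fingers": 0},
    {"dx": -0.3,"dy": 0,"dz": 0,"yaw": 0,"fingers": 0},
    {"dx": -0.3,"dy": -0.1,"dz": 0,"yaw": 0,"fingers": 0},
    {"dx": -0.3,"dy": -0.1,"dz": 0,"yaw": 0,"fingers": 0},
    {"dx": -0.3,"dy": -0.1,"dz": 0,"yaw": 0,"fingers": 0},
    {"dx": -0.3,"dy": -0.1,"dz": 0,"yaw": 0,"fingers": 0},
    {"dx": -0.3,"dy": -0.1,"dz": 0,"yaw": 0,"fingers": 0},
    {"dx": -0.3,"dy": -0.1,"dz": 0,"yaw": 0,"fingers": 0},
    {"dx": -0.3,"dy": -0.1,"dz": 0,"yaw": 0,"fingers": 0},
    {"dx": -0.3,"dy": 0,"dz": 0,"yaw": 0,"fingers": 0},
    {"dx": -0.15,"dy": 0,"dz": 0,"yaw": 0,"fingers": 0},
    {"dx": 0,"dy": 0,"dz": 0,"yaw": 0,"fingers": 0},
    {"dx": 0,"dy": 0,"dz": 0,"yaw": 0,"fingers": 0}
  ]
}}

```text
clock: 63.1
position: [0.4475, -0.3408, 0.2153]
tool_rot: [-3.141, -0.001, 1.575]
force: [0.8, 1.3, 0.3]
grip_width: 0.0856
finger_force: 0.0
```

```bash
python3 - <<'E'
from h import *
np.set_printoptions(precision=4,suppress=True)
T,S=grab_frame("top"),grab_frame("side")
cv2.imwrite("pics/side3.png",S)
for c,r in(("white",(300,240,330,258)),("red",(268,240,288,256)),("yellow",(228,238,246,256))):
    for b in blobs(T,c,r,60): print(c,cen(b),cv2.contourArea(b),plane("top",cen(b),.163))
v=np.hstack([cv2.resize(T[170:305,130:350],None,fx=2,fy=2,interpolation=2),cv2.resize(S[190:325,225:385],None,fx=2,fy=2,interpolation=2)])
cv2.imwrite("pics/c6.png",v)
E
```

```text
white [314.3683 251.1973] 133.5 [ 0.5168 -0.0425  0.163 ]
red [275.8861 248.4129] 121.5 [0.5236 0.0371 0.163 ]
yellow [237.1601 246.5748] 127.0 [0.5284 0.1172 0.163 ]
```

View pics/c6.png

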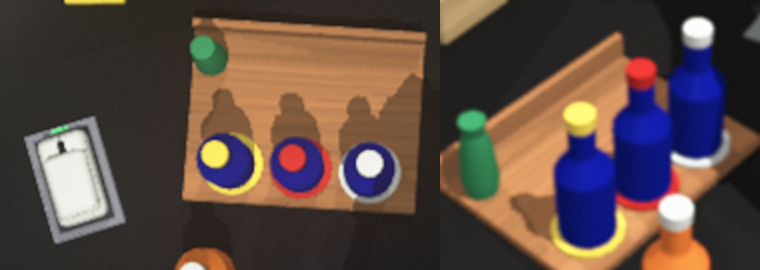

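The bottles stand upright on their matching coasters, each within 2 mm of centre. The mouse is on the pad, and the vase and decoy are untouched, so I hand in.

```bash
python3 -c "
from workcell import workorder
print(workorder.job_done())"
```

```text
the job is handed in; nothing more can be done
None
```

The job is done and handed in after about 63 s on the robot's clock: the mouse is centred lengthwise on its pad, each bottle is upright on the coaster of its stopper's colour (all within about 2 mm by camera), and the vase and look-alikes were left alone.

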